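Nest the camper's crockery for the drive

TASK

Pack the crockery into one upright nest for the drive, one piece at a time from the bottom up: stand the large green bowl in the middle of the top orange plate, then the small green bowl in the middle of the large one, then the clear tumbler the right way up in the small bowl, and last the pepper mill upright in the tumbler. Set every piece down on the floor of the one below without dropping or tipping it, and leave the plates, the kettle and the tea jar where they stand.

Things in the scene. Friction and masses are not known exactly. Their poses are not given: they have to be found in the camera images.
- top_plate: upper of two stacked identical round orange melamine plates, both loose: rim diameter 210, height 21, inner floor 8 above the underside, flat and about 158 across, rim sloping outward. It nests 8 above the lower plate. Origin: centre of its underside (8 above the counter; its inner floor is 8 higher); z up
- large_bowl: large round green silicone collapsible bowl, upright, empty: height 64, rim diameter 180. Stiff rim collar, radius 80 to 90, 14 tall: pinch it there, one finger inside, one outside. Wall straight below it (inside radius 80) down to 28 above the underside, then steps in to a foot 120 across; inner floor 5 above the underside, 112 across. 0.16 kg. Origin: centre of underside; z up
- small_bowl: small round green silicone collapsible bowl, upright, empty: height 55, rim diameter 108. Stiff rim collar, radius 45 to 54, 14 tall, for pinching. Wall straight below it (inside radius 45) down to 22 above the underside; foot 82 across; inner floor 5 above the underside, 74 across. 0.08 kg. Origin: centre of underside; z up
- tumbler: clear acrylic tumbler standing upright and empty: height 100, outer diameter 68 at the mouth tapering to 58 at the foot, wall 3, inner floor 4 above the underside (inside diameter 62 at the mouth, 52 at the floor). About 0.09 kg. Grip it by the outside near the top. Origin: centre of its underside; z up to the mouth
- pepper_mill: turned dark wooden pepper mill standing upright: overall height 148 with a small steel nut on top, foot diameter 40, waist 33 at mid-height, head a straight cylinder of diameter 38 from 104 to 134 above the foot. Its parts do not turn. About 0.13 kg. Origin: centre of its foot; z up to the nut
- kettle: bystander, loose, leave alone: squat aluminium kettle, body diameter 154, 186 high to the top of the fixed bow handle, spout reaching 125 from the axis towards its own +y, black lid lever towards -y. Origin: centre of its underside
- tea_jar: bystander, loose, leave alone: steel tea jar with cork cap, diameter 76, height 110. Origin: centre of its underside

How it is judged:
On the way, in this order (a step that is already met when the one before it is completed fails the run):
1. the large bowl stands on the top plate, released (horizontal distance between large_bowl and top_plate below 0.015 m and z of large_bowl in the frame of top_plate between 0 and 0.013 m and angle between large_bowl's own z axis and vertical below 0.12 rad and contact force between the fingers and large_bowl below 0.1 N and linear speed of large_bowl below 0.05 m/s), for 0.2 s.
2. then the small bowl stands inside the large bowl, released (horizontal distance between small_bowl and large_bowl below 0.015 m and z of small_bowl in the frame of large_bowl between 0 and 0.01 m and angle between small_bowl's own z axis and vertical below 0.12 rad and contact force between the fingers and small_bowl below 0.1 N and linear speed of small_bowl below 0.05 m/s), for 0.2 s.
3. then the tumbler stands upright in the small bowl, released (horizontal distance between tumbler and small_bowl below 0.012 m and z of tumbler in the frame of small_bowl between 0 and 0.01 m and angle between tumbler's own z axis and vertical below 0.12 rad and contact force between the fingers and tumbler below 0.1 N and linear speed of tumbler below 0.05 m/s), for 0.2 s.
4. then the pepper mill stands upright in the tumbler, released (horizontal distance between pepper_mill and tumbler below 0.01 m and z of pepper_mill in the frame of tumbler between 0 and 0.01 m and angle between pepper_mill's own z axis and vertical below 0.12 rad and contact force between the fingers and pepper_mill below 0.1 N and linear speed of pepper_mill below 0.05 m/s), for 0.2 s.
At the end, for the whole second after the job is handed in: Large bowl on top plate and small bowl in large bowl, centres within 15 mm; tumbler in small bowl within 12 mm; pepper mill in tumbler within 10 mm; each down on the floor below it (undersides at most 10 mm apart, bowl and plate 13), upright within 0.12 rad, released, at rest (all of step 1 and all of step 2 and all of step 3 and all of step 4); the robot touches nothing.
It fails at once if the plates are shifted by more than 25 mm (distance of top_plate from where it was at the start of the episode above 0.025 m).
It fails at once if the kettle or the tea jar is shifted by more than 15 mm (distance of any of kettle, tea_jar from where it was at the start of the episode above 0.015 m).
It fails at once if a bowl, the tumbler or the mill is dropped (faster than 0.7 m/s, a fall of about 25 mm, out of the fingers) ((linear speed of large_bowl above 0.7 m/s and contact force between the fingers and large_bowl below 0.05 N) or (linear speed of small_bowl above 0.7 m/s and contact force between the fingers and small_bowl below 0.05 N) or (linear speed of tumbler above 0.7 m/s and contact force between the fingers and tumbler below 0.05 N) or (linear speed of pepper_mill above 0.7 m/s and contact force between the fingers and pepper_mill below 0.05 N)).
It fails at once if a bowl, the tumbler or the mill is tipped over (more than 0.87 rad) (angle between any of large_bowl, small_bowl, tumbler, pepper_mill's own z axis and vertical above 0.87 rad).
It also fails if it takes over 125 s, if anything falls off the work surface, if the arm or the gripper's body presses on something with over 40 N, if the wrist force passes 120 N, or if a joint passes its speed limit or range.

ROBOT

A 6-joint arm with a two-finger parallel gripper is mounted at the origin on the work surface. World frame = base frame: x ahead of the robot, y to its left, z up, the work surface at z = 0. Lengths are in m, angles in rad, forces in N, time in s.
With the tool pointing down it reaches from about 0.25 to 0.725 m from the base axis. Payload 4 kg.
Tool frame: the origin (TCP) lies midway between the tips of the shut fingers; the grasp point (between the pads) lies pinch_z behind it (pinch_z is the distance from the TCP to the grasp point, in m); z points along the fingers, y is the direction in which the jaws open and shut (so a half turn about z gives the same grasp; the last joint's range is limited). The gripper opens to 85 mm and grips with 20 to 120 N. Pads are 22 mm wide; open, the fingers measure 114 mm over their backs; the gripper's body (76 mm by 85 mm) begins 54 mm behind the grasp point. The pads swing forward as they close: fully open they stand 13 mm farther back than shut.
Start: joints at [1.152, 0.241, 0.005, 1.335, 0, 1.571], TCP at [0.203, 0.457, 0.201] pointing down, gripper open.
Joint ranges: [-2.72, 2.72], [-1.05, 1.87], [-1.09, 1.28], [-1.99, 2.15], [-1.42, 1.44], [-3.14, 3.14]. Speed limits (rad/s): [2.79, 2.79, 3.14, 3.14, 3.14, 3.14].

INTERFACE

Orientations are given as a unit quaternion [x, y, z, w].
In Python, from workcell import * gives the robot as it stands.
- The arm moves only by the tool move_arm, never from a script. Its argument "motion" is a list of rows, each a list of 3 entries, a list of its own where there are three numbers: the finger opening in mm, from 0 to 85.4, then the shift along the tool's x, y, z in units of 50 mm (1.0 is 50 mm), then the turn about the tool's z in units of 6 degrees (1.0 is 6 degrees). In form: [[claw, [dx, dy, dz], roll], ...]. A call has exactly 10 rows; each row is the pose to reach, as a shift and turn from the pose commanded when the call began, along the tool's axes at that moment; what a row does not reach only later rows make up. A row lasts 1/10 s, in which the tool goes at most 50 mm and 8.59 degrees, less where a joint would pass 70% of its speed; a pose out of reach is approached as far as the arm can. A call with a gripper value outside its range is refused whole. The fingers move at their own pace and stop on an object; the grip force is fixed at half the most. Time passes only in rows, so rows that repeat a pose let the fingers close, or fill a call up. It gives the time, the measured TCP pose, the force and the opening at its end, in the units of the state.
- get_obs(): the state, without advancing time (a new reading comes with each control period).
- camera(name): name is "scene" or "top"; returns a dict with "color" (420x560x3 uint8, red, green, blue), "fx", "fy", "cx", "cy" (pixels), "distortion" ([k1, k2, p1, p2, k3] as OpenCV has them; the pictures are not rectified), "rvec" (rotation vector, rad) and "tvec" (3), from world to camera coordinates, as OpenCV has them. Camera axes: x right, y down, z forward; pixel columns grow to the right and rows downward; lengths in m; the calibration is good to about 2 mm. A picture is of the moment at which its call begins. There is no depth.
- job_done(): hands the job in, once; it reports no verdict.
The state is a dict: "clock": time; "joint_pos": joint angles; "joint_vel": joint speeds; "tau": joint torques, N m; "eef_pos": TCP position; "tool_rot": TCP orientation; "ft_force": force on the tool from outside, world axes, zero at the start; "ft_torque": the same for the moment, N m; "grip_width": finger opening in m.
Only numpy, scipy, OpenCV 4.12 (cv2) and the standard library are available. Lean on these libraries where they do the work, as an engineer would, in place of code of your own. Each camera call takes 0.05 s, during which the arm holds its last target.

## Working session

There is one attempt and no reset: what is moved stays moved. The work goes in short steps, Python scripts to look and compute and a tool call to move; the robot and the scene stay as the last step left them, time stands still between calls to the robot, and variables do not carry over. Pictures are saved under pics/ and viewed, and the job is handed in when it is done.

Besides the shell and the picture viewer there is one more tool, called after "Request:" as name(argument=value, ...) on one line, values as JSON. move_arm: Moves the arm, as the interface text tells. Its arguments: {"type":"object","properties":{"motion":{"type":"array","items":{"type":"array"}}},"required":["motion"]}

```bash
ls; mkdir -p pics
python3 - <<'E'
from workcell import *
import cv2
print(get_obs())
for n in ("scene","top"):
    c=camera(n); cv2.imwrite(f"pics/{n}0.png",cv2.cvtColor(c["color"],cv2.COLOR_RGB2BGR))
    print(n,{k:v for k,v in c.items() if k!="color"})
E
```

```text
pics
{'clock': 0.0, 'joint_pos': array([1.15202138e+00, 2.41425346e-01, 3.70947398e-03, 1.33520370e+00,
       7.06142692e-06, 1.57077929e+00]), 'joint_vel': array([-0.00150545, -0.00020868,  0.00070066, -0.00027735, -0.00108195,
        0.00220174]), 'tau': array([-3.70344173e-05, -3.72321153e+01,  2.52405632e+01,  1.69349316e-02,
        1.09894568e-04, -3.85706358e-06]), 'eef_pos': array([0.20303161, 0.45615001, 0.20000123]), 'tool_rot': array([ 2.07852345e-01,  9.78159637e-01, -1.03769782e-03, -2.24131838e-04]), 'ft_force': array([0.29593286, 0.0795518 , 0.41200391]), 'ft_torque': array([ 0.03170505,  0.01387816, -0.03543492]), 'grip_width': 0.08557323127786443}
scene {'fx': 431.33750392526235, 'fy': 431.33750392526235, 'cx': 286.0895858339541, 'cy': 209.70829733782415, 'distortion': array([-0.02099066,  0.        ,  0.        ,  0.        ,  0.        ]), 'rvec': array([ 2.41075842,  0.99613567, -0.27111011]), 'tvec': array([-0.41469044, -0.32722512,  1.3136116 ])}
top {'fx': 455.63410651122996, 'fy': 455.63410651122996, 'cx': 279.34481261151814, 'cy': 204.8331897505401, 'distortion': array([-0.0381878,  0.       ,  0.       ,  0.       ,  0.       ]), 'rvec': array([ 2.17156562, -2.20370592,  0.03453619]), 'tvec': array([0.02132519, 0.56630258, 1.07680267])}
```

View pics/scene0.png

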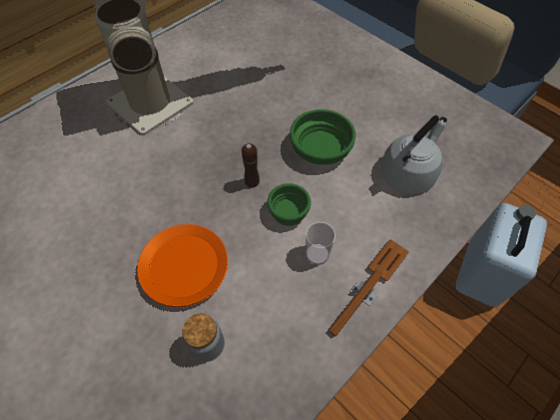

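View pics/top0.png

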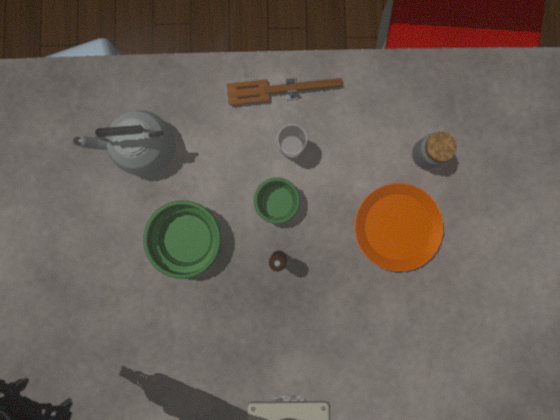

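The scene view shows the plate around (182,265), the large bowl (323,136), small bowl (289,204), tumbler (319,243), mill (251,165), kettle (413,163) and jar (202,335). In the top view they are at (399,227), (182,239), (277,201), (292,141), (278,261), (138,142) and (440,148). Next I'll make enlarged crops to measure from.

```bash
cat > h.py <<'E'
import numpy as np, cv2
from workcell import *
def cam(n):
    c=camera(n); c["K"]=np.array([[c["fx"],0,c["cx"]],[0,c["fy"],c["cy"]],[0,0,1]]); return c
def ray(c,uv):
    R,_=cv2.Rodrigues(c["rvec"]); p=cv2.undistortPoints(np.array([[uv]],float),c["K"],c["distortion"])[0,0]
    d=R.T@np.array([p[0],p[1],1]); o=-R.T@c["tvec"]; return o,d/np.linalg.norm(d)
def atz(c,uv,z):
    o,d=ray(c,uv); return o+d*(z-o[2])/d[2]
def tri(c1,u1,c2,u2):
    o1,d1=ray(c1,u1);o2,d2=ray(c2,u2)
    A=np.stack([d1,-d2],1); s=np.linalg.lstsq(A,o2-o1,rcond=None)[0]
    a=o1+d1*s[0];b=o2+d2*s[1]; return (a+b)/2,np.linalg.norm(a-b)
def proj(c,P):
    return cv2.projectPoints(np.atleast_2d(np.array(P,float)),c["rvec"],c["tvec"],c["K"],c["distortion"])[0][:,0]
def crop(c,u,v,w,h,k,fn,draw=()):
    im=cv2.cvtColor(c["color"],cv2.COLOR_RGB2BGR)[v:v+h,u:u+w]
    im=cv2.resize(im,None,fx=k,fy=k,interpolation=cv2.INTER_CUBIC)
    for (pts,col) in draw:
        q=((np.array(pts)-[u,v]+0.5)*k).astype(np.int32); cv2.polylines(im,[q],False,col,1)
    for i in range(0,w,10): cv2.line(im,(i*k,0),(i*k,8 if i%50 else 16),(255,255,255),1)
    for i in range(0,h,10): cv2.line(im,(0,i*k),(8 if i%50 else 16,i*k),(255,255,255),1)
    cv2.imwrite("pics/"+fn,im)
def circ(x,y,z,r,n=73):
    t=np.linspace(0,2*np.pi,n); return np.stack([x+r*np.cos(t),y+r*np.sin(t),z+0*t],1)
E
python3 - <<'E'
from h import *
s=cam("scene");t=cam("top")
def mask(c,kind):
    h=cv2.cvtColor(c["color"],cv2.COLOR_RGB2HSV).astype(int)
    if kind=="g": return ((h[...,0]>45)&(h[...,0]<80)&(h[...,1]>90)).astype(np.uint8)
    return ((h[...,0]<14)&(h[...,1]>190)&(h[...,2]>90)).astype(np.uint8)
from scipy.optimize import least_squares
for nm,kind,rs,rt in (("plate","o",(120,210,120,110),(345,175,110,105)),("large","g",(280,100,85,75),(135,190,95,95)),("small","g",(260,175,60,55),(245,170,60,60))):
    cs=[]
    for c,(u,v,w,h) in ((s,rs),(t,rt)):
        m=np.zeros((420,560),np.uint8); m[v:v+h,u:u+w]=mask(c,kind)[v:v+h,u:u+w]
        k=max(cv2.findContours(m,cv2.RETR_EXTERNAL,cv2.CHAIN_APPROX_NONE)[0],key=cv2.contourArea)
        print(nm,cv2.boundingRect(k),cv2.fitEllipse(k)); cs.append(k[:,0])
    # top-only circle
    e=cv2.fitEllipse(cs[1].astype(np.float32)); es=cv2.fitEllipse(cs[0].astype(np.float32))
    print(nm,"tri of ellipse centres",tri(s,es[0],t,e[0]), [atz(t,e[0],z).round(4) for z in (0.01,0.03,0.06)])
crop(s,230,90,140,190,4,"s1.png"); crop(t,235,110,90,170,4,"t1.png")
crop(s,120,215,120,90,5,"s2.png")
E
```

```text
plate (137, 225, 91, 82) ((182.07652282714844, 265.28509521484375), (79.1001205444336, 91.14070892333984), 65.02577209472656)
plate (356, 184, 85, 87) ((401.68975830078125, 228.51365661621094), (71.7158432006836, 83.05985260009766), 111.52613067626953)
plate tri of ellipse centres (array([ 0.50769014, -0.27313426,  0.02227256]), np.float64(0.006508991772533128)) [array([ 0.5056, -0.2788,  0.01  ]), array([ 0.5057, -0.2739,  0.03  ]), array([ 0.5059, -0.2664,  0.06  ])]
large (290, 110, 65, 54) ((322.1101989746094, 136.1844940185547), (53.4815788269043, 63.922996520996094), 94.33418273925781)
large (174, 208, 46, 70) ((196.06597900390625, 238.9232940673828), (38.09294128417969, 61.320030212402344), 0.42107218503952026)
large tri of ellipse centres (array([0.49635974, 0.20851101, 0.07734902]), np.float64(0.020502509550938422)) [array([0.4877, 0.2146, 0.01  ]), array([0.4881, 0.2106, 0.03  ]), array([0.4888, 0.2046, 0.06  ])]
small (268, 184, 42, 41) ((288.5718688964844, 203.33164978027344), (39.94744110107422, 40.972171783447266), 96.88124084472656)
small (272, 199, 27, 24) ((284.51910400390625, 209.40554809570312), (15.086868286132812, 28.27178192138672), 46.735191345214844)
small tri of ellipse centres (array([0.56350034, 0.01001033, 0.03970977]), np.float64(0.02612968565088726)) [array([0.5556, 0.0008, 0.01  ]), array([0.5548, 0.0007, 0.03  ]), array([5.536e-01, 5.000e-04, 6.000e-02])]
```

View pics/s1.png

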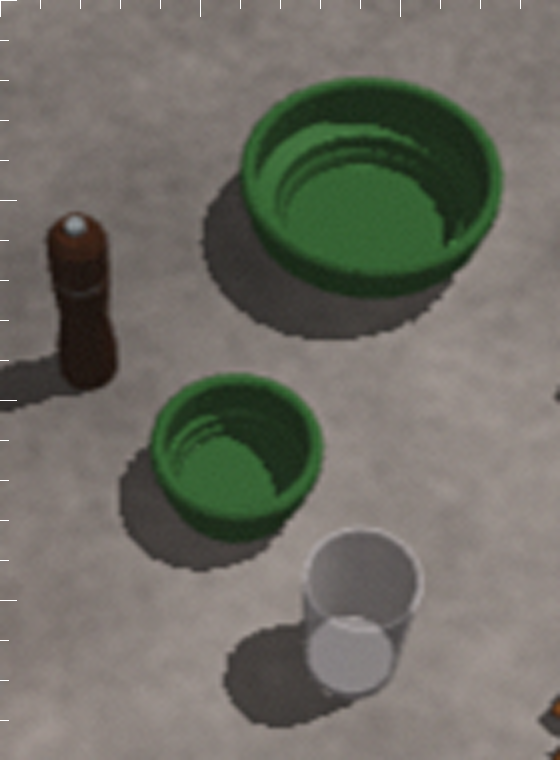

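View pics/t1.png

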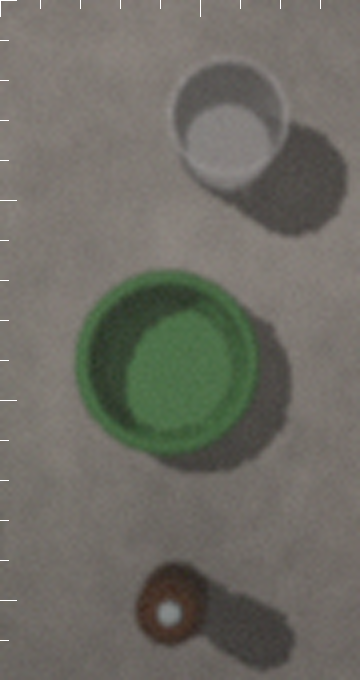

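The crops show the bowl rims, the tumbler mouth and foot, and the mill's nut and foot clearly. Next I'll fit projected silhouettes with x, y and z all free.

```bash
cat >> h.py <<'E'
from scipy.optimize import least_squares
def mask(c,kind):
    a=c["color"].astype(int); r,g,b=a[...,0],a[...,1],a[...,2]
    if kind=="g": return ((g>1.3*r)&(g>1.3*b)).astype(np.uint8)
    return ((r>2.2*g)&(r>70)&(b<60)).astype(np.uint8)
def contour(c,kind,roi):
    u,v,w,h=roi; m=np.zeros((420,560),np.uint8); m[v:v+h,u:u+w]=mask(c,kind)[v:v+h,u:u+w]
    m=cv2.resize(m,None,fx=1,fy=1)
    k=max(cv2.findContours(m,cv2.RETR_EXTERNAL,cv2.CHAIN_APPROX_NONE)[0],key=cv2.contourArea)
    return cv2.convexHull(k)[:,0].astype(float)
def hull(c,p,circles):
    P=np.concatenate([circ(p[0],p[1],p[2]+z,r) for z,r in circles])
    return cv2.convexHull(proj(c,P).astype(np.float32))
def silfit(data,circles,p0):
    # data: list of (cam, contour points)
    def f(p):
        return np.concatenate([[cv2.pointPolygonTest(H,(float(a),float(b)),True) for a,b in k] for c,k in data for H in [hull(c,p,circles)]])-p[3]
    # p[3]: pixel bias of mask edge
    return least_squares(f,p0+[0.0],loss="soft_l1",diff_step=1e-3,x_scale=[.01,.01,.01,.5])
LB=[(64,.09),(50,.09)]
LARGE=[(.064,.090),(.050,.090),(0,.060)]
SMALL=[(.055,.054),(.041,.054),(0,.041)]
PLATE=[(.029,.105),(.0,.08)]
E
python3 - <<'E'
from h import *
s=cam("scene");t=cam("top")
for nm,kind,rs,rt,ci,p0 in (("plate","o",(120,210,120,110),(345,175,110,105),PLATE,[.505,-.275,0]),("large","g",(280,100,85,75),(135,190,95,95),LARGE,[.49,.205,0]),("small","g",(260,175,60,55),(245,170,60,60),SMALL,[.555,0,0])):
    ks=contour(s,kind,rs);kt=contour(t,kind,rt)
    for lab,d in (("both",[(s,ks),(t,kt)]),):
        r=silfit(d,ci,p0); print(nm,lab,r.x.round(4),"rms px",np.sqrt(np.mean(r.fun**2)).round(2))
    H=[ (c,hull(c,r.x[:3],ci)[:,0]) for c in (s,t)]
    q=lambda h: np.vstack([h,h[:1]])
    if nm=="plate": crop(s,120,210,120,110,5,"f_ps.png",[(q(H[0][1]),(255,0,0))]); crop(t,345,175,110,105,5,"f_pt.png",[(q(H[1][1]),(255,0,0))])
    if nm=="large": crop(t,135,190,95,95,5,"f_lt.png",[(q(H[1][1]),(0,0,255))]);
# tumbler hand-read
rim_s=(230+363.5/4-.5,90+580/4-.5); foot_s=(230+350/4-.5,90+655/4-.5)
rim_t=(235+230/4-.5,110+118/4-.5); foot_t=(235+226/4-.5,110+146/4-.5)
print("tumbler rim",tri(s,rim_s,t,rim_t),"inner floor",tri(s,foot_s,t,foot_t))
nut_s=(230+75/4-.5,90+224/4-.5); nut_t=(235+169/4-.5,110+613/4-.5)
print("mill nut",tri(s,nut_s,t,nut_t))
E
```

```text
Traceback (most recent call last):
  File "h.py", line 34, in contour
    k=max(cv2.findContours(m,cv2.RETR_EXTERNAL,cv2.CHAIN_APPROX_NONE)[0],key=cv2.contourArea)
ValueError: max() iterable argument is empty
```

```bash
cd pics; python3 -c "
import cv2,numpy as np
a=[cv2.resize(cv2.imread(f),(400,400)) for f in ('f_pt.png','f_lt.png')]
cv2.imwrite('f_c.png',np.hstack(a))"
```

```text
[ WARN:0@0.022] global loadsave.cpp:275 findDecoder imread_('f_pt.png'): can't open/read file: check file path/integrity
Traceback (most recent call last):
cv2.error: OpenCV(4.12.0) /io/opencv/modules/imgproc/src/resize.cpp:4208: error: (-215:Assertion failed) !ssize.empty() in function 'resize'
```

```bash
cat > fit0.py <<'E'
from h import *
s=cam("scene");t=cam("top")
for nm,kind,rs,rt,ci,p0 in (("plate","o",(120,210,120,110),(345,175,110,105),PLATE,[.505,-.275,0]),("large","g",(280,100,85,75),(135,190,95,95),LARGE,[.49,.205,0]),("small","g",(260,175,60,55),(245,170,60,60),SMALL,[.555,0,0])):
    ks=contour(s,kind,rs);kt=contour(t,kind,rt)
    for lab,d in (("both",[(s,ks),(t,kt)]),):
        r=silfit(d,ci,p0); print(nm,lab,r.x.round(4),"rms px",np.sqrt(np.mean(r.fun**2)).round(2))
    H=[ (c,hull(c,r.x[:3],ci)[:,0]) for c in (s,t)]
    q=lambda h: np.vstack([h,h[:1]])
    if nm=="plate": crop(s,120,210,120,110,5,"f_ps.png",[(q(H[0][1]),(255,0,0))]); crop(t,345,175,110,105,5,"f_pt.png",[(q(H[1][1]),(255,0,0))])
    if nm=="large": crop(t,135,190,95,95,5,"f_lt.png",[(q(H[1][1]),(0,0,255))]);
rim_s=(230+363.5/4-.5,90+580/4-.5); foot_s=(230+350/4-.5,90+655/4-.5)
rim_t=(235+230/4-.5,110+118/4-.5); foot_t=(235+226/4-.5,110+146/4-.5)
print("tumbler rim",tri(s,rim_s,t,rim_t),"inner floor",tri(s,foot_s,t,foot_t))
nut_s=(230+75/4-.5,90+224/4-.5); nut_t=(235+169/4-.5,110+613/4-.5)
print("mill nut",tri(s,nut_s,t,nut_t))
E
python3 -c "
from h import *
s=cam('scene');t=cam('top');print(s['color'][265,182],t['color'][228,400],t['color'][191,380],s['color'][136,294],t['color'][240,200],t['color'][240,150])"
sed -i 's/(r>2.2\*g)&(r>70)&(b<60)/(r>2*g)\&(r>70)\&(r>2.5*b)/' h.py; python3 fit0.py;cd pics; python3 -c "
import cv2,numpy as np
a=[cv2.resize(cv2.imread(f),(400,400)) for f in ('f_pt.png','f_lt.png')]
cv2.imwrite('f_c.png',np.hstack(a))"
```

```text
[190  77   4] [170  89  19] [140  71  12] [ 54 102  54] [ 73 110  71] [47 58 44]
plate both [ 0.5006 -0.265  -0.018  -0.4403] rms px 1.75
large both [ 4.886e-01  2.370e-01 -3.000e-04  7.998e-01] rms px 0.59
small both [0.5745 0.0184 0.0025 0.965 ] rms px 0.27
tumbler rim (array([ 0.70792134, -0.01862036,  0.10238477]), np.float64(0.00015774276152264347)) inner floor (array([ 0.70825731, -0.01810591,  0.00825532]), np.float64(0.0025581211060005968))
mill nut (array([0.43847817, 0.0169838 , 0.1508606 ]), np.float64(0.0019819647238234956))
```

View pics/f_ps.png

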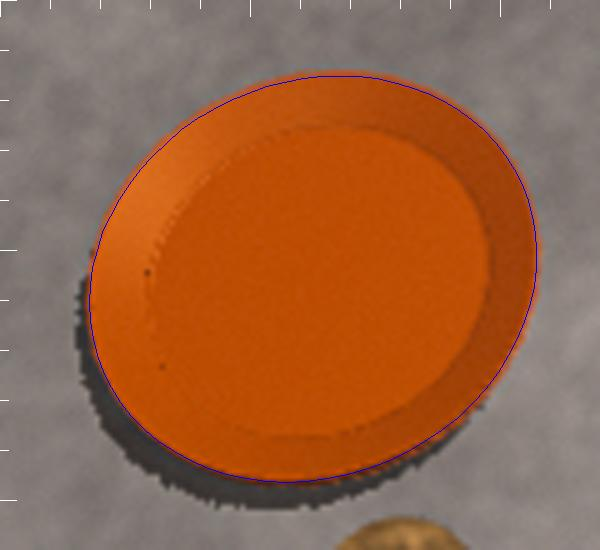

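View pics/f_c.png

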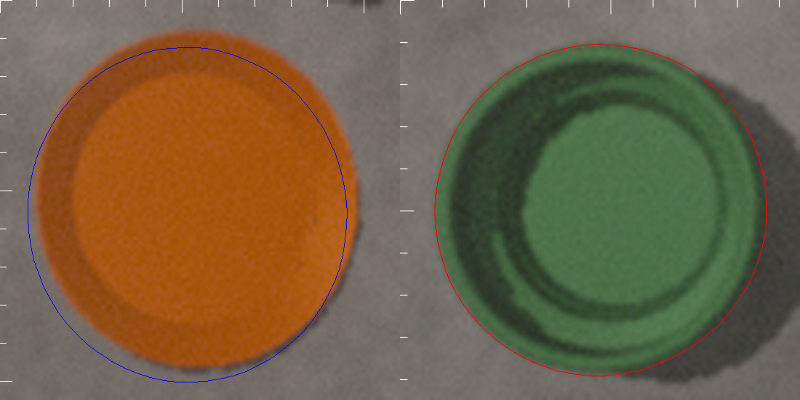

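The plate mask missed the shaded rim in the top view, so I'll loosen it.

```bash
sed -i 's/(r>2\*g)&/(r>1.4*g)\&/' h.py; python3 fit0.py;cd pics; python3 -c "
import cv2,numpy as np
a=[cv2.resize(cv2.imread(f),(400,400)) for f in ('f_pt.png','f_ps.png')]
cv2.imwrite('f_c2.png',np.hstack(a))"
```

```text
plate both [ 0.5097 -0.2676 -0.      0.4238] rms px 0.38
large both [ 4.885e-01  2.369e-01 -5.000e-04  7.734e-01] rms px 0.59
small both [0.5744 0.0182 0.003  0.9205] rms px 0.23
tumbler rim (array([ 0.70792134, -0.01862036,  0.10238477]), np.float64(0.00015774276152264347)) inner floor (array([ 0.70825731, -0.01810591,  0.00825532]), np.float64(0.0025581211060005968))
mill nut (array([0.43847817, 0.0169838 , 0.1508606 ]), np.float64(0.0019819647238234956))
```

View pics/f_c2.png

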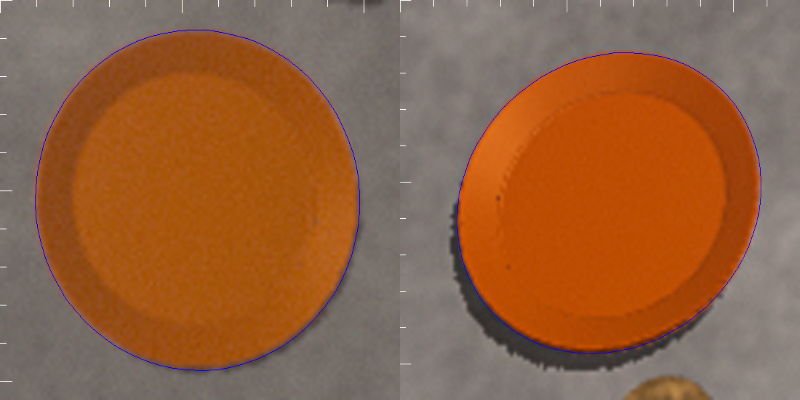

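Run:
```python
import workcell
print([n for n in dir(workcell) if not n.startswith("__")])
try: print(workcell.pinch_z)
except Exception as e: print(e)
from h import *
t=cam("top");s=cam("scene")
crop(t,400,120,80,60,8,"jar_t.png"); crop(s,165,300,70,65,8,"jar_s.png")
crop(t,60,80,140,120,5,"ket_t.png")
```

```text
['Unreachable', 'camera', 'get_obs', 'job_done', 'pinch_z']
0.0187
```

View pics/jar_t.png

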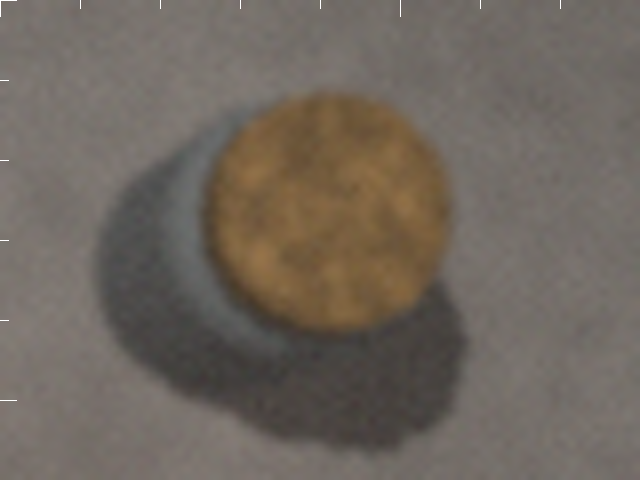

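View pics/jar_s.png

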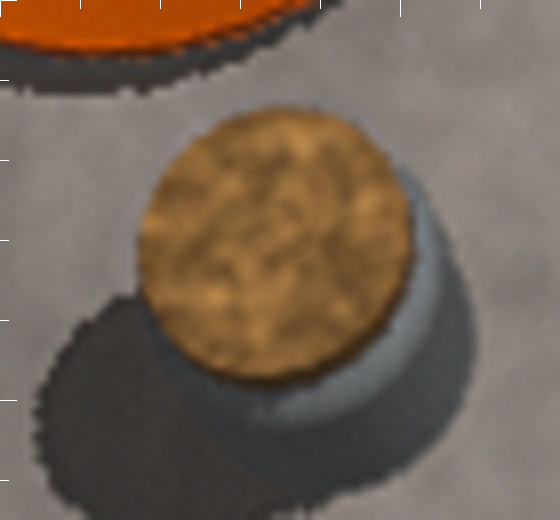

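View pics/ket_t.png

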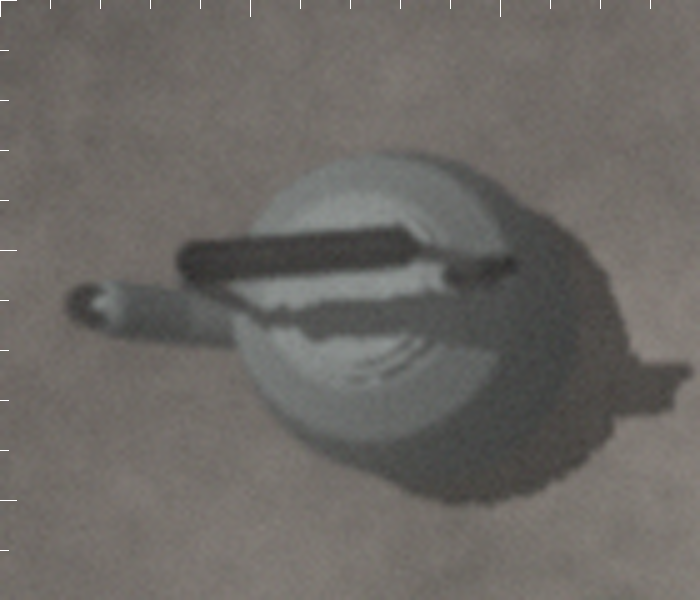

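```bash
cat > plan.py <<'E'
import numpy as np,sys
from workcell import get_obs
from scipy.spatial.transform import Rotation as R
def plan(x,y,z,yaw=None):
    """TCP target, yaw deg of tool y; prints units"""
    o=get_obs(); r=R.from_quat(o["tool_rot"]).as_matrix()
    cur=np.degrees(np.arctan2(r[1,1],r[0,1]))
    d=r.T@(np.array([x,y,z])-o["eef_pos"])/.05
    roll=0 if yaw is None else ((cur-yaw+90)%180-90)/6
    print("t",round(o["clock"],2),"pos",o["eef_pos"].round(4),"yaw",round(cur,1),"tilt",np.degrees(np.arccos(-r[2,2])).round(2),"j6",o["joint_pos"][5].round(3),"w",round(o["grip_width"]*1e3,1),"F",o["ft_force"].round(1))
    print("units",d.round(3),"roll",round(roll,2))
def rad(x,y,back):
    a=np.arctan2(y,x); r=np.hypot(x,y)-back; return r*np.cos(a),r*np.sin(a),np.degrees(a)
E
python3 - <<'E'
from h import *; from plan import *
t=cam("top");s=cam("scene")
print("jar",tri(s,(165+275/8-.5,300+243/8-.5),t,(440.75,145.75)))
print("kettle",atz(t,(60+365/5,80+300/5),.05))
print(rad(.4885,.2369,.085),rad(.5097,-.2676,.085),rad(.5744,.0182,.0495))
x,y,a=rad(.4885,.2369,.085); plan(x,y,.13,a)
E
```

```text
jar (array([ 0.6860157 , -0.34542763,  0.10983652]), np.float64(0.0010820806777802727))
kettle [0.72298838 0.35516268 0.05      ]
(np.float64(0.4120189673485119), np.float64(0.19981022183185765), np.float64(25.871248728910903)) (np.float64(0.43444163402534464), np.float64(-0.22808825047122275), np.float64(-27.700133720013543)) (np.float64(0.5249248291732184), np.float64(0.016632367498176485), np.float64(1.8148231691036683))
t 0.8 pos [0.2033 0.4568 0.201 ] yaw 66.0 tilt 0.01 j6 1.571 w 85.6 F [-0.3  0.4  1.2]
units [-5.903 -2.999  1.419] roll 6.69
```

Request:
move_arm(motion=[[40,[-0.3,-0.15,0.07],0.34],[40,[-0.95,-0.48,0.23],1.07],[40,[-1.65,-0.84,0.4],1.87],[40,[-2.36,-1.2,0.57],2.68],[40,[-3.07,-1.56,0.74],3.48],[40,[-3.78,-1.92,0.91],4.28],[40,[-4.5,-2.28,1.08],5.08],[40,[-5.15,-2.61,1.24],5.82],[40,[-5.6,-2.85,1.35],6.36],[40,[-5.9,-3.0,1.42],6.69]])

```text
clock: 1.8
eef_pos: [0.4127, 0.198, 0.1295]
tool_rot: [0.533, 0.846, -0.0, 0.0]
ft_force: [0.1, 0.1, -0.5]
grip_width: 0.0399
```

Run:
```python
from h import *; from plan import *
x,y,a=rad(.4885,.2369,.085); plan(x,y,.037,a)
s=cam("scene");t=cam("top"); crop(s,250,60,150,130,5,"a1.png");
```

```text
t 1.8 pos [0.4127 0.198  0.1295] yaw 25.6 tilt 0.03 j6 1.571 w 39.9 F [ 0.1  0.1 -0.5]
units [0.039 0.004 1.85 ] roll -0.04
```

View pics/a1.png

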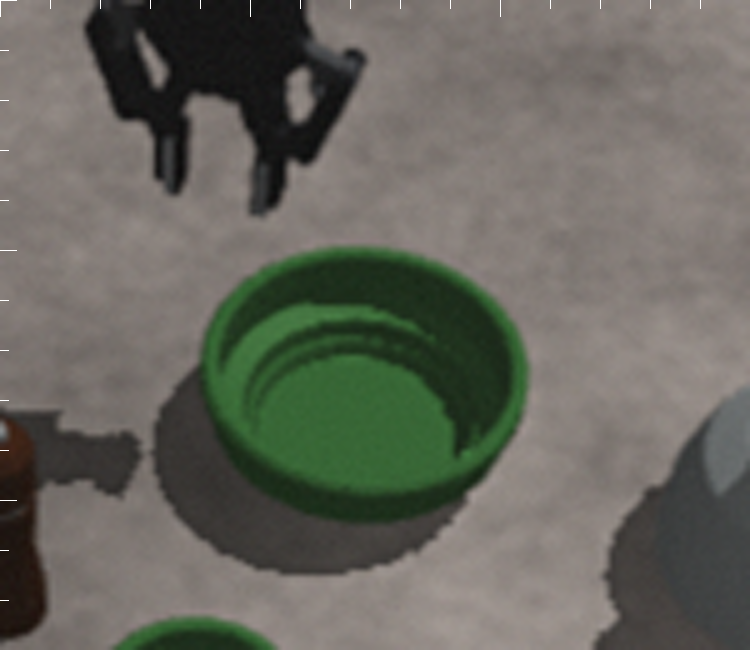

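The fingers are above the near rim, at crop (165,185) and (262,205), and in line with the bowl's centre. I'll go down and close.

Request:
move_arm(motion=[[40,[0.02,0,0.1],-0.02],[40,[0.04,0,0.35],-0.04],[40,[0.04,0,0.65],-0.04],[40,[0.04,0,0.95],-0.04],[40,[0.04,0,1.25],-0.04],[40,[0.04,0,1.5],-0.04],[40,[0.04,0,1.7],-0.04],[40,[0.04,0,1.8],-0.04],[40,[0.04,0,1.85],-0.04],[40,[0.04,0,1.85],-0.04]])

```text
clock: 2.9
eef_pos: [0.4109, 0.2019, 0.0374]
tool_rot: [0.529, 0.849, 0.0, -0.0]
ft_force: [0.7, 0.0, 0.8]
grip_width: 0.0402
```

Run:
```python
from h import *; from plan import *
x,y,a=rad(.4885,.2369,.085); plan(x,y,.037,a)
s=cam("scene");t=cam("top"); crop(s,270,70,100,100,6,"a2.png"); crop(t,135,190,100,95,6,"a2t.png")
```

```text
t 2.9 pos [0.4109 0.2019 0.0374] yaw 26.1 tilt 0.0 j6 1.571 w 40.2 F [0.7 0.  0.8]
units [-0.047  0.002  0.009] roll 0.04
```

View pics/a2.png

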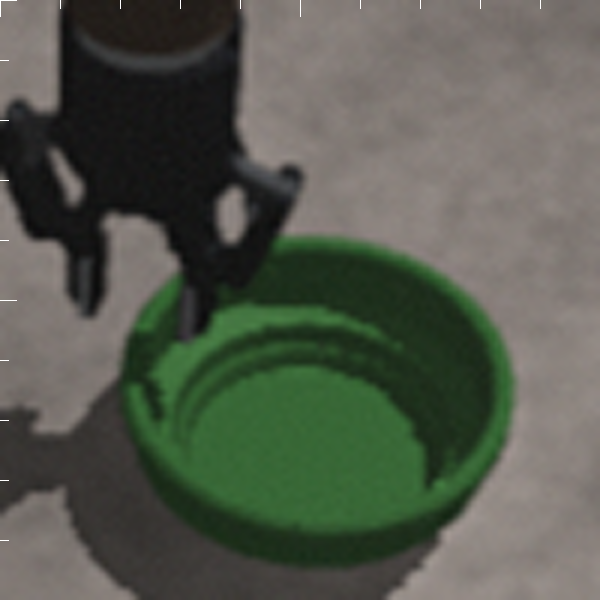

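One finger is inside the rim at crop (195,330) and one outside at (88,305). Closing.

Request:
move_arm(motion=[[30,[0,0,0],0],[20,[0,0,0],0],[12,[0,0,0],0],[0,[0,0,0],0],[0,[0,0,0],0],[0,[0,0,0],0],[0,[0,0,0],0],[0,[0,0,0],0],[0,[0,0,-0.03],0],[0,[0,0,-0.1],0]])

```text
clock: 4.0
eef_pos: [0.4107, 0.2015, 0.0423]
tool_rot: [0.529, 0.849, -0.0, -0.0]
ft_force: [0.3, 0.7, 0.6]
grip_width: 0.0
```

Run:
```python
from h import *; from plan import *
plan(.4109,.2019,.057)
```

```text
t 4.0 pos [0.4107 0.2015 0.0423] yaw 26.1 tilt 0.04 j6 1.571 w 0.0 F [0.3 0.7 0.6]
units [ 0.006  0.008 -0.293] roll 0
```

The width reads 0, so nothing is gripped. I need to look.

Run:
```python
from h import *; from plan import *
s=cam("scene");t=cam("top"); crop(s,270,70,100,100,6,"a3.png"); crop(t,120,180,120,105,6,"a3t.png")
ks=contour(s,"g",(280,100,85,75))
```

```text
(no output)
```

View pics/a3.png

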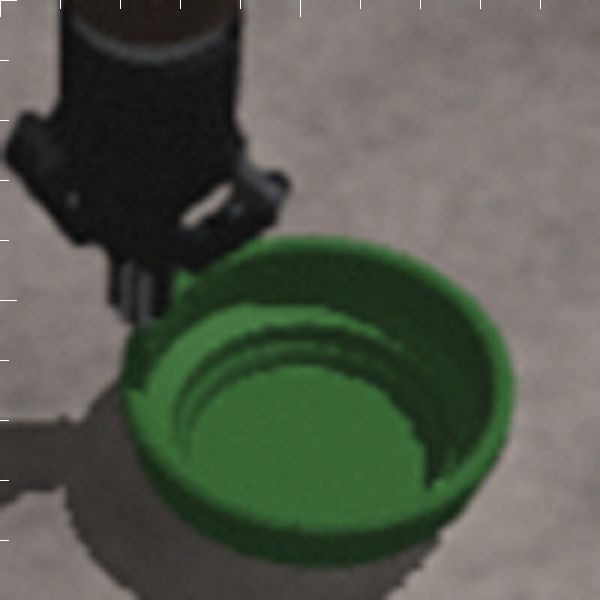

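View pics/a3t.png

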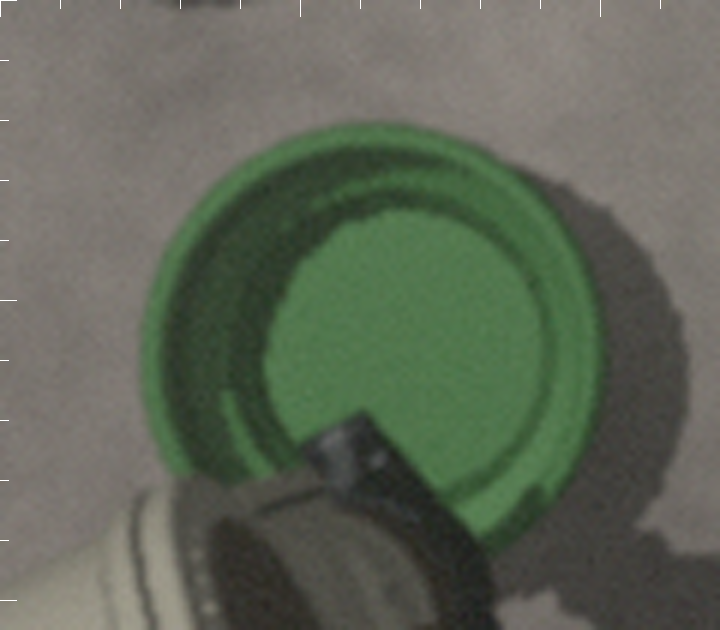

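View pics/a2t.png

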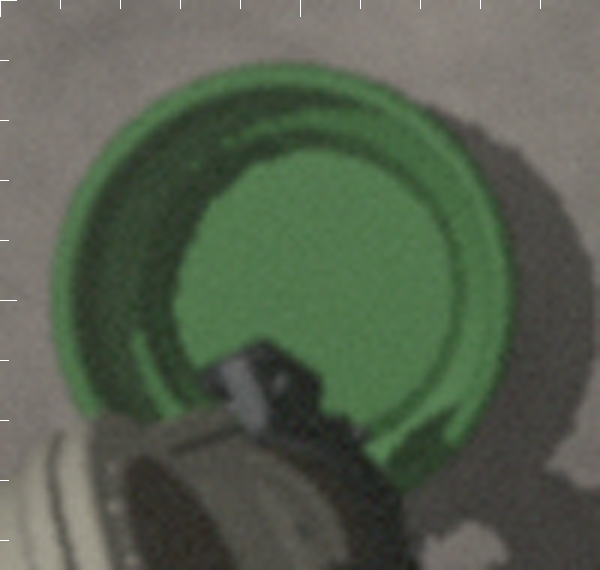

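Run:
```python
from h import *; from plan import *
s=cam("scene");t=cam("top")
R,_=cv2.Rodrigues(s["rvec"]);print("cam",-R.T@s["tvec"])
o=get_obs(); e=o["eef_pos"]; print(e)
p=e+[0,0,0]
ks=contour(s,"g",(280,95,85,80));kt=contour(t,"g",(135,190,95,95))
# drop contour near gripper: fit scene only lower/right points and top points away
for x0 in ([.4885,.2369],):
    kk=[k for k in ks if not(k[0]<305 and k[1]<135)]; kt2=[k for k in kt if not (k[1]>250)]
    r=silfit([(s,kk),(t,kt2)],LARGE,[.4885,.2369,0.]); print(r.x.round(4),np.sqrt(np.mean(r.fun**2)))
b=r.x
dr=lambda c:[(proj(c,circ(b[0],b[1],.064,.09)),(0,0,255)),(proj(c,circ(b[0],b[1],.064,.08)),(0,0,255)),(proj(c,circ(b[0],b[1],0,.06)),(0,255,255)),(proj(c,[e,e+[0,0,.06]]),(255,0,255)),(proj(c,circ(e[0],e[1],e[2],.004,12)),(255,0,255))]
crop(s,270,70,100,100,6,"a4.png",dr(s)); crop(t,120,180,120,105,6,"a4t.png",dr(t))
```

```text
cam [ 0.97206572 -0.4068051   0.94563087]
[0.41115543 0.20168662 0.04263093]
[ 0.4872  0.2377 -0.0025  0.4154] 0.5267914480064254
```

View pics/a4.png

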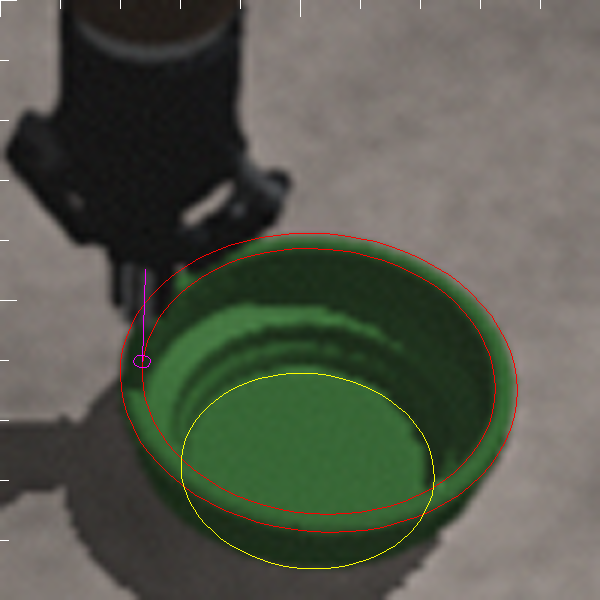

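View pics/a4t.png

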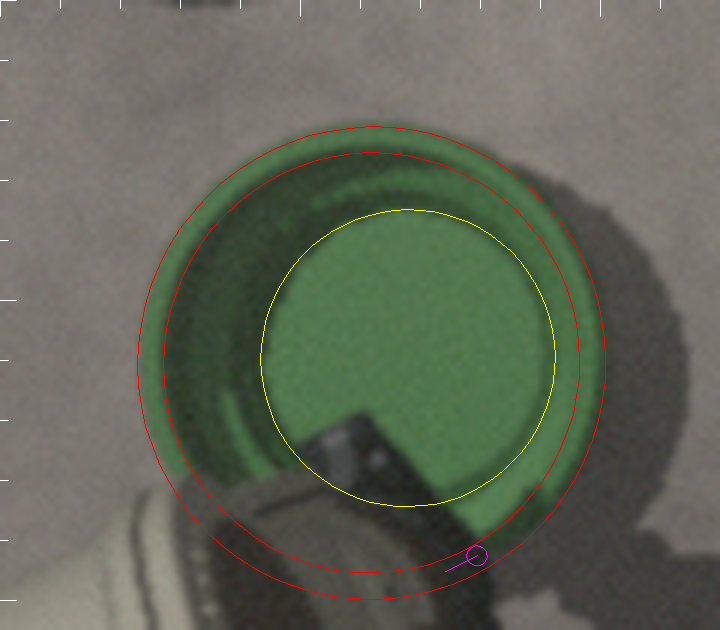

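Run:
```python
from h import *; from plan import *
s=cam("scene")
e=np.array([.4109,.2019,.0374]); ty=np.array([.899,.440,0]);
f=lambda p:((proj(s,p)-[270,70]+.5)*6).round(0)
print("a2 inner/outer expected",f([e+ty*.0275,e+ty*.02,e-ty*.02,e-ty*.0275]))
print("up 25",f([e+ty*.0275+[0,0,.025],e-ty*.0275+[0,0,.025]]))
e=np.array([.4127,.198,.1295]);f=lambda p:((proj(s,p)-[250,60]+.5)*5).round(0)
print("a1",f([e+ty*.0275,e-ty*.0275]))
o=get_obs();print(o["joint_pos"])
```

```text
a2 inner/outer expected [[198. 383.]
 [183. 379.]
 [101. 358.]
 [ 86. 354.]]
up 25 [[200. 346.]
 [ 86. 317.]]
a1 [[270. 255.]
 [170. 230.]]
[ 4.56013290e-01  2.96884356e-01 -3.66110130e-01  9.07538011e-01
 -2.70452412e-05  1.57122409e+00]
```

The pictures put the tips about 25 mm higher than the TCP's projection, and the jaws closed above the rim on nothing. I'll check the tool height over bare counter, clear of everything.

Run:
```python
from plan import *
plan(.4109,.2019,.11); plan(.38,.10,.11); plan(.38,.1,.012)
```

```text
t 4.25 pos [0.4111 0.2016 0.0425] yaw 26.1 tilt 0.02 j6 1.571 w -0.1 F [-0.4 -0.5  0.4]
units [ 0.007  0.    -1.349] roll 0
t 4.25 pos [0.4111 0.2016 0.0425] yaw 26.1 tilt 0.02 j6 1.571 w -0.1 F [-0.4 -0.5  0.4]
units [-1.552 -1.451 -1.35 ] roll 0
t 4.25 pos [0.4111 0.2016 0.0425] yaw 26.1 tilt 0.02 j6 1.571 w -0.1 F [-0.4 -0.5  0.4]
units [-1.552 -1.452  0.61 ] roll 0
```

Request:
move_arm(motion=[[0,[0,0,-0.3],0],[0,[0,0,-0.8],0],[0,[-0.3,-0.3,-1.2],0],[0,[-0.8,-0.7,-1.2],0],[0,[-1.2,-1.1,-1.0],0],[0,[-1.5,-1.4,-0.6],0],[0,[-1.55,-1.45,-0.2],0],[0,[-1.55,-1.45,0.1],0],[0,[-1.55,-1.45,0.2],0],[0,[-1.55,-1.45,0.2],0]])

```text
clock: 5.25
eef_pos: [0.3794, 0.0999, 0.032]
tool_rot: [0.529, 0.849, -0.001, -0.001]
ft_force: [0.4, 1.2, 0.6]
grip_width: 0.0002
```

Run:
```python
from h import *; from plan import *
plan(.38,.10,.012)
s=cam("scene");t=cam("top"); e=get_obs()["eef_pos"];print(e)
R,_=cv2.Rodrigues(t["rvec"]);print("topcam",-R.T@t["tvec"])
dr=lambda c:[(proj(c,[e,e+[0,0,.02]]),(255,0,255)),(proj(c,circ(e[0],e[1],0,.004,12)),(255,0,255))]
crop(s,190,60,110,100,6,"b1.png",dr(s)); crop(t,180,230,120,105,6,"b1t.png",dr(t))
```

```text
t 5.25 pos [0.3794 0.0999 0.032 ] yaw 26.1 tilt 0.09 j6 1.373 w 0.2 F [0.4 1.2 0.6]
units [-0.004  0.012  0.399] roll 0
[0.38051465 0.10040584 0.03290572]
topcam [ 0.51255185 -0.00604112  1.10359027]
```

View pics/b1.png

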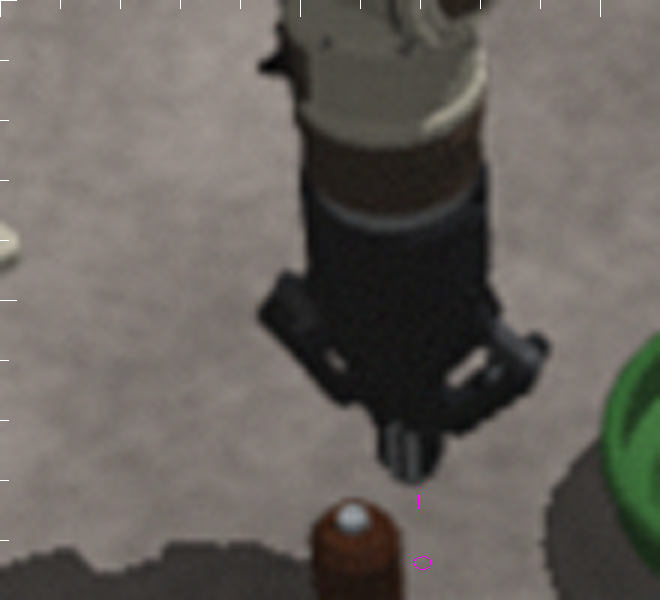

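View pics/b1t.png

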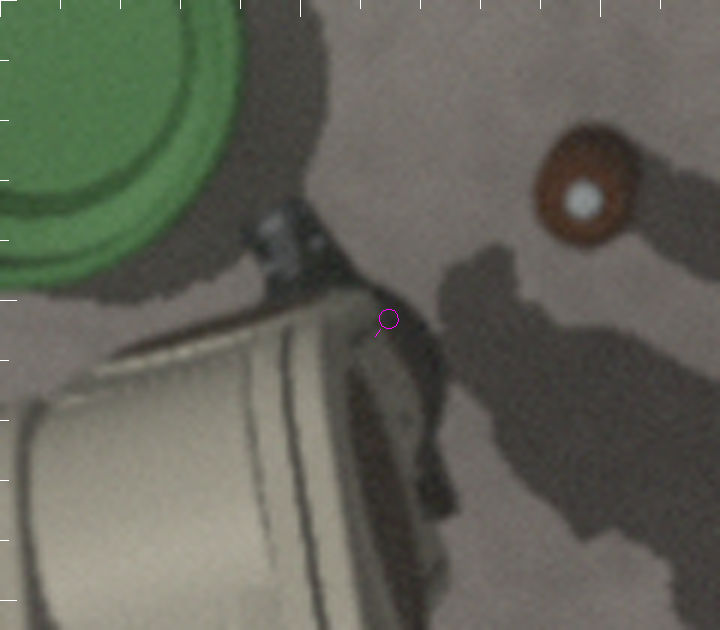

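The fingertip is at crop (410,482), about 23 mm above the reported TCP, and the shadow in the top view agrees. So true tip height ≈ reported z + 0.023. I'll go back to the rim with that offset.

Run:
```python
from plan import *
x,y,a=rad(.4885,.2369,.085);plan(x,y,.075,a);plan(x,y,.015,a)
```

```text
t 5.35 pos [0.3805 0.1004 0.0329] yaw 26.1 tilt 0.05 j6 1.373 w -0.0 F [-0.9  0.7 -0.8]
units [ 1.507  1.442 -0.841] roll 0.04
t 5.35 pos [0.3805 0.1004 0.0329] yaw 26.1 tilt 0.05 j6 1.373 w -0.0 F [-0.9  0.7 -0.8]
units [1.507 1.441 0.359] roll 0.04
```

Request:
move_arm(motion=[[20,[0,0,-0.3],0],[40,[0,0,-0.8],0],[40,[0.2,0.2,-1.1],0],[40,[0.6,0.55,-1.1],0],[40,[1.0,0.95,-1.1],0],[40,[1.35,1.3,-1.1],0],[40,[1.5,1.44,-1.1],0],[40,[1.5,1.44,-1.1],0],[40,[1.5,1.44,-0.9],0],[40,[1.5,1.44,-0.8],0]])

```text
clock: 6.35
eef_pos: [0.4106, 0.1979, 0.0714]
tool_rot: [0.53, 0.848, -0.001, -0.0]
ft_force: [0.1, 0.0, -0.0]
grip_width: 0.0402
```

Request:
move_arm(motion=[[40,[0,0,0.1],0],[40,[0,0,0.25],0],[40,[0,0,0.4],0],[40,[0,0,0.55],0],[40,[0,0,0.7],0],[40,[0,0,0.85],0],[40,[0,0,1.0],0],[40,[0,0,1.1],0],[40,[0,0,1.16],0],[40,[0,0,1.16],0]])

```text
clock: 7.35
eef_pos: [0.4113, 0.199, 0.014]
tool_rot: [0.529, 0.849, -0.0, -0.0]
ft_force: [0.1, -0.3, -0.5]
grip_width: 0.0398
```

Run:
```python
from h import *; from plan import *
x,y,a=rad(.4885,.2369,.085); plan(x,y,.015,a)
s=cam("scene"); crop(s,270,70,100,100,6,"a5.png")
```

```text
t 7.35 pos [0.4113 0.199  0.014 ] yaw 26.1 tilt 0.05 j6 1.566 w 39.8 F [ 0.1 -0.3 -0.5]
units [ 0.009  0.02  -0.021] roll 0.04
```

View pics/a5.png

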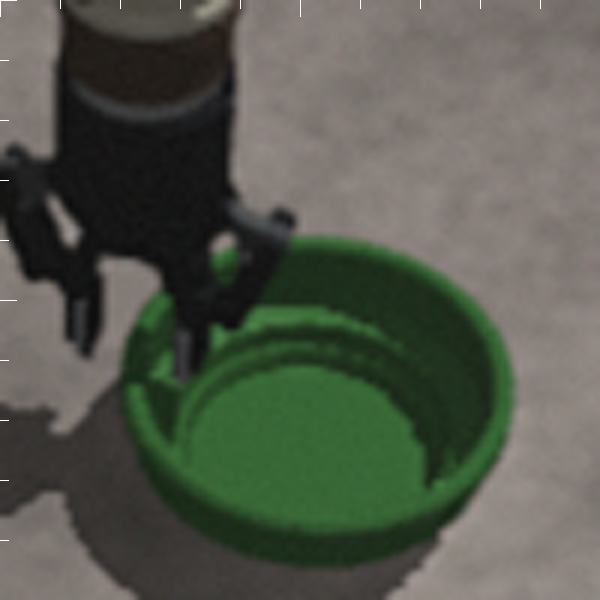

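The inner tip is now well below the rim, at crop (183,378), and the outer one is at (85,352). Closing.

Request:
move_arm(motion=[[30,[0,0,0],0],[20,[0,0,0],0],[12,[0,0,0],0],[0,[0,0,0],0],[0,[0,0,0],0],[0,[0,0,0],0],[0,[0,0,0],0],[0,[0,0,0],0],[0,[0,0,0],0],[0,[0,0,0],0]])

```text
clock: 8.4
eef_pos: [0.412, 0.1994, 0.0148]
tool_rot: [0.529, 0.849, 0.001, 0.0]
ft_force: [-0.4, 0.2, 5.9]
grip_width: 0.009
```

Run:
```python
from h import *; from plan import *
plan(.4113,.199,.2)
s=cam("scene"); crop(s,270,70,100,100,6,"a6.png")
```

```text
t 8.4 pos [0.412  0.1994 0.0148] yaw 26.1 tilt 0.06 j6 1.566 w 9.0 F [-0.4  0.2  5.9]
units [-1.000e-03 -1.300e-02 -3.704e+00] roll 0
```

View pics/a6.png

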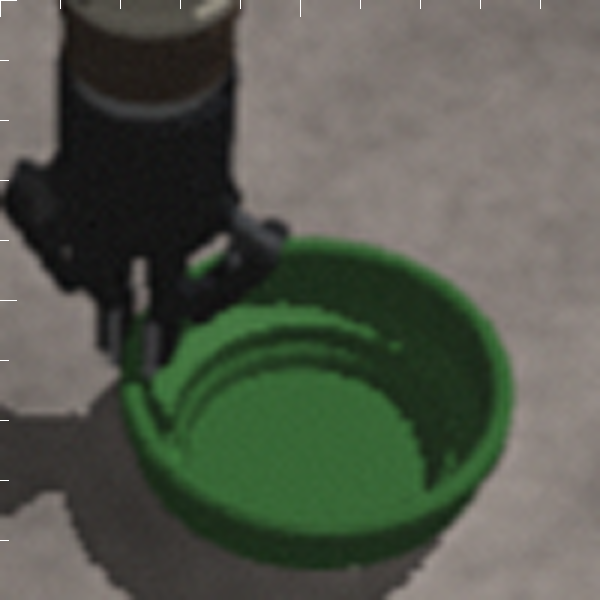

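The rim is held at 9 mm. Lifting straight up.

Request:
move_arm(motion=[[0,[0,0,-0.05],0],[0,[0,0,-0.2],0],[0,[0,0,-0.5],0],[0,[0,0,-0.9],0],[0,[0,0,-1.4],0],[0,[0,0,-1.9],0],[0,[0,0,-2.4],0],[0,[0,0,-2.85],0],[0,[0,0,-3.2],0],[0,[0,0,-3.4],0]])

```text
clock: 9.45
eef_pos: [0.4117, 0.199, 0.1858]
tool_rot: [0.529, 0.848, 0.0, 0.0]
ft_force: [-0.5, -0.5, -1.8]
grip_width: 0.0091
```

Run:
```python
from h import *; from plan import *
plan(.4113,.199,.2)
s=cam("scene");t=cam("top"); crop(s,260,10,140,130,5,"a7.png"); crop(t,110,160,150,130,5,"a7t.png")
```

```text
t 9.45 pos [0.4117 0.199  0.1858] yaw 26.1 tilt 0.05 j6 1.566 w 9.1 F [-0.5 -0.5 -1.8]
units [ 0.004 -0.007 -0.284] roll 0
```

View pics/a7.png

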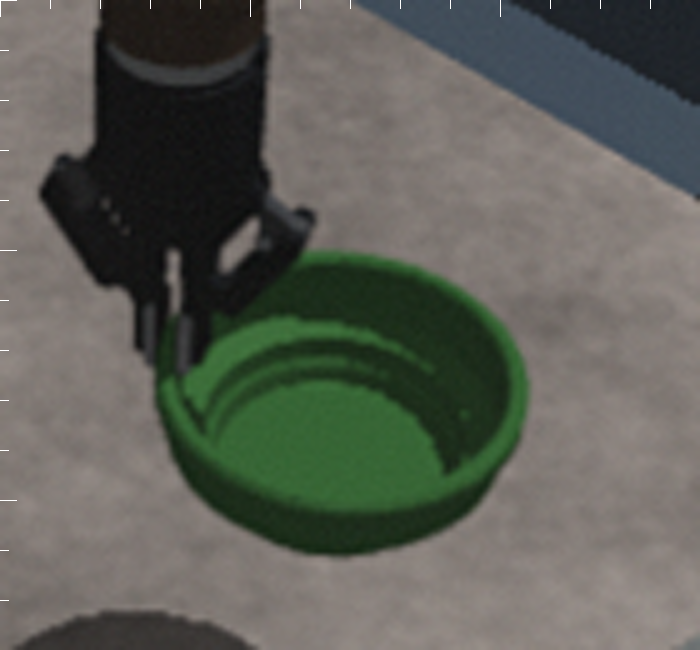

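View pics/a7t.png

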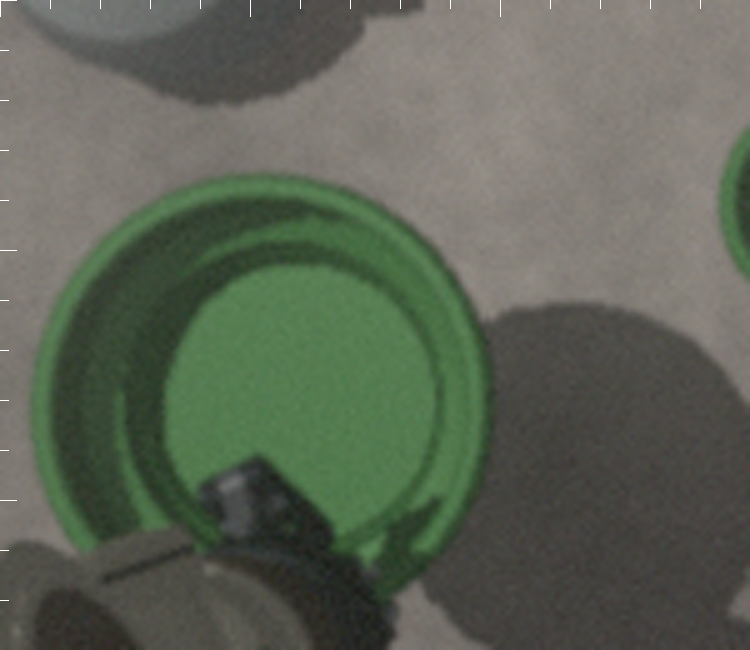

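```bash
cat >> h.py <<'E'
def circt(p,z,r,n=73):
    t=np.linspace(0,2*np.pi,n); P=np.stack([r*np.cos(t),r*np.sin(t),z+0*t],1)
    Rm,_=cv2.Rodrigues(np.array([p[3],p[4],0.])); return P@Rm.T+np.array(p[:3])
def hullt(c,p,circles):
    return cv2.convexHull(proj(c,np.concatenate([circt(p,z,r) for z,r in circles])).astype(np.float32))
def silfit5(data,circles,p0,bias=-0.3):
    f=lambda p: np.concatenate([[cv2.pointPolygonTest(H,(float(a),float(b)),True) for a,b in k] for c,k in data for H in [hullt(c,p,circles)]])+bias
    return least_squares(f,p0,loss="soft_l1",diff_step=1e-3,x_scale=[.01,.01,.01,.05,.05])
E
python3 - <<'E'
from h import *; from plan import *
s=cam("scene");t=cam("top")
ks=contour(s,"g",(285,50,90,72));kt=contour(t,"g",(112,190,100,90))
ks=np.array([k for k in ks if not (k[0]<322 and k[1]<85)]); kt=np.array([k for k in kt if k[1]<268 or k[0]>200])
kt=np.array([k for k in kt if k[1]<262])
print(len(ks),len(kt))
for b in (-.3,-.7):
    r=silfit5([(s,ks),(t,kt)],LARGE,[.488,.236,.17,0.01,0.01],b); print(r.x.round(4),np.sqrt(np.mean(r.fun**2)).round(3))
ty=np.array([.899,.440]); e=get_obs()["eef_pos"]; print("offset along ty, perp:",(r.x[:2]-e[:2])@ty,(r.x[:2]-e[:2])@[-.44,.899])
E
```

```text
27 26
[ 0.4856  0.2338  0.1695 -0.0417  0.0262] 0.642
[4.867e-01 2.361e-01 1.680e-01 3.000e-04 1.960e-02] 0.583
offset along ty, perp: 0.08442664299059494 0.0002909244260621163
```

The bowl hangs level with its underside at z≈0.169. I'll carry it over the mill towards the plate in two calls.

Run:
```python
from plan import *
plan(.46,-.01,.205,-1)
```

```text
t 9.65 pos [0.411  0.1988 0.1836] yaw 26.1 tilt 0.09 j6 1.566 w 9.0 F [ 0.2  0.1 -1.3]
units [-4.18  -0.958 -0.426] roll 4.52
```

Request:
move_arm(motion=[[0,[0,0,-0.2],0.1],[0,[-0.25,-0.05,-0.4],0.3],[0,[-0.7,-0.16,-0.43],0.8],[0,[-1.25,-0.29,-0.43],1.4],[0,[-1.85,-0.42,-0.43],2.05],[0,[-2.45,-0.56,-0.43],2.7],[0,[-3.0,-0.69,-0.43],3.3],[0,[-3.5,-0.8,-0.43],3.8],[0,[-3.95,-0.9,-0.43],4.25],[0,[-4.18,-0.96,-0.43],4.5]])

```text
clock: 10.65
eef_pos: [0.4608, -0.0121, 0.2063]
tool_rot: [0.714, 0.7, -0.0, 0.0]
ft_force: [0.3, 0.7, -1.6]
grip_width: 0.009
```

Run:
```python
from plan import *
x,y,a=rad(.5097,-.2676,.085)
plan(x,y,.12,a)
```

```text
t 10.65 pos [ 0.4608 -0.0121  0.2063] yaw -1.2 tilt 0.04 j6 1.565 w 9.0 F [ 0.3  0.7 -1.6]
units [-4.329 -0.44   1.729] roll 4.42
```

Request:
move_arm(motion=[[0,[-0.1,-0.01,0],0.1],[0,[-0.4,-0.04,0],0.4],[0,[-0.9,-0.09,0],0.9],[0,[-1.5,-0.15,0],1.5],[0,[-2.1,-0.21,0],2.15],[0,[-2.7,-0.27,0.2],2.75],[0,[-3.3,-0.33,0.5],3.35],[0,[-3.8,-0.38,0.8],3.9],[0,[-4.2,-0.42,1.1],4.3],[0,[-4.33,-0.44,1.3],4.4]])

```text
clock: 11.65
eef_pos: [0.4344, -0.2266, 0.1399]
tool_rot: [0.854, 0.52, -0.0, -0.001]
ft_force: [-0.6, -0.7, -1.4]
grip_width: 0.0093
```

Request:
move_arm(motion=[[0,[0,0,0.1],0],[0,[0,0,0.3],0],[0,[0,0,0.4],0],[0,[0,0,0.4],0],[0,[0,0,0.4],0],[0,[0,0,0.4],0],[0,[0,0,0.4],0],[0,[0,0,0.4],0],[0,[0,0,0.4],0],[0,[0,0,0.4],0]])

```text
clock: 12.65
eef_pos: [0.4351, -0.2259, 0.121]
tool_rot: [0.854, 0.52, 0.0, 0.0]
ft_force: [-0.2, 0.6, -1.2]
grip_width: 0.0095
```

Run:
```python
from h import *; from plan import *
x,y,a=rad(.5097,-.2676,.085)
plan(x,y,.06,a)
s=cam("scene");t=cam("top"); crop(s,100,150,160,160,4,"c1.png"); crop(t,330,150,150,140,4,"c1t.png")
im=np.hstack([cv2.imread("pics/c1.png")[:560],cv2.imread("pics/c1t.png")[:560]]); cv2.imwrite("pics/c1c.png",cv2.resize(im,None,fx=.64,fy=.64))
```

```text
t 12.65 pos [ 0.4351 -0.2259  0.121 ] yaw -27.3 tilt 0.01 j6 1.569 w 9.5 F [-0.2  0.6 -1.2]
units [-0.046  0.008  1.22 ] roll 0.07
```

View pics/c1c.png

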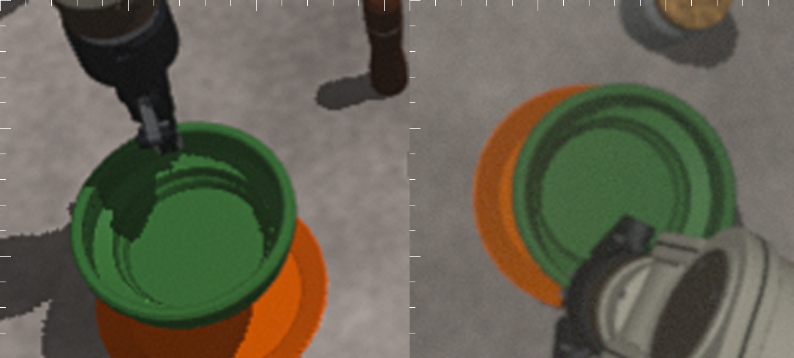

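The bowl is over the plate: scene crop about (185,225), top crop about (625,185), with parallax. I'll fit where it is relative to the plate.

Run:
```python
from h import *; from plan import *
s=cam("scene");t=cam("top")
ks=contour(s,"g",(100,150,160,160));kt=contour(t,"g",(330,150,150,140))
print(ks.min(0),ks.max(0),kt.min(0),kt.max(0))
ks=np.array([k for k in ks if k[1]>212]); kt=np.array([k for k in kt if k[1]<228])
for b in (-.3,-.7):
    r=silfit([(s,ks),(t,kt)],LARGE,[.5097,-.2676,.1]); print(r.x.round(4),np.sqrt(np.mean(r.fun**2)).round(3))
    r=silfit5([(s,ks),(t,kt)],LARGE,[.5097,-.2676,.1,0.01,0.01],b); print(r.x.round(4),np.sqrt(np.mean(r.fun**2)).round(3))
# plate re-fit from scene lower points + top left
kps=contour(s,"o",(100,150,160,170)); kpt=contour(t,"o",(330,150,150,140))
kps=np.array([k for k in kps if k[0]>212 or k[1]>285]); kpt=np.array([k for k in kpt if k[0]<370])
print(len(kps),len(kpt))
r=silfit([(s,kps),(t,kpt)],PLATE,[.5097,-.2676,0.]); print("plate",r.x.round(4),np.sqrt(np.mean(r.fun**2)).round(3))
```

```text
[127. 198.] [214. 277.] [371. 183.] [456. 261.]
[ 0.511  -0.2651  0.103   0.7703] 0.495
[ 0.5097 -0.2587  0.1066  0.1057  0.0171] 0.488
[ 0.511  -0.2651  0.103   0.7703] 0.495
[ 0.5093 -0.2603  0.1068  0.0813  0.0381] 0.391
23 11
plate [ 0.5106 -0.2676 -0.0027  0.7241] 0.229
```

Request:
move_arm(motion=[[0,[-0.02,0,0.1],0.03],[0,[-0.05,0,0.3],0.07],[0,[-0.05,0,0.55],0.07],[0,[-0.05,0,0.8],0.07],[0,[-0.05,0,1.05],0.07],[0,[-0.05,0,1.25],0.07],[0,[-0.05,0,1.42],0.07],[0,[-0.05,0,1.55],0.07],[0,[-0.05,0,1.63],0.07],[0,[-0.05,0,1.66],0.07]])

```text
clock: 13.85
eef_pos: [0.4338, -0.228, 0.0375]
tool_rot: [0.856, 0.517, -0.0, -0.0]
ft_force: [-0.4, -0.0, -2.1]
grip_width: 0.0091
```

Run:
```python
from h import *; from plan import *
x,y,a=rad(.5097,-.2676,.085)
plan(x,y,.0308,a)
s=cam("scene");t=cam("top"); crop(s,120,190,115,120,5,"c2.png")
```

```text
t 13.85 pos [ 0.4338 -0.228   0.0375] yaw -27.7 tilt 0.02 j6 1.571 w 9.1 F [-0.4 -0.  -2.1]
units [0.004 0.012 0.135] roll -0.0
```

View pics/c2.png

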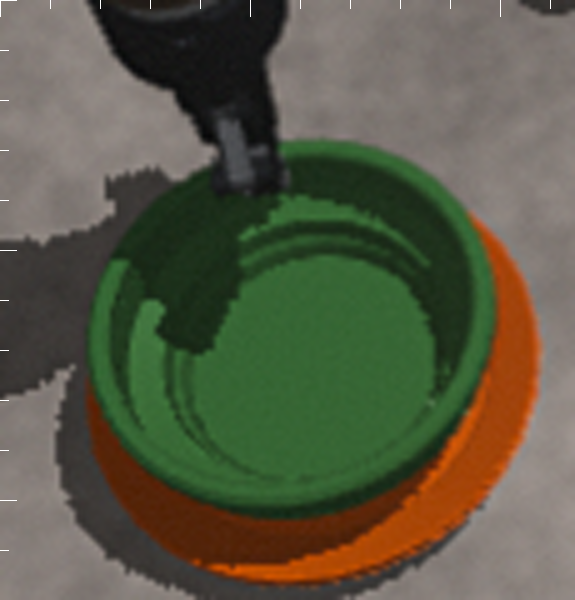

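Nearly down, with about 6 mm to go. I'll lower slowly and watch the force.

Request:
move_arm(motion=[[0,[0,0,0.01],0],[0,[0,0,0.025],0],[0,[0,0,0.04],0],[0,[0,0,0.055],0],[0,[0,0,0.07],0],[0,[0,0,0.08],0],[0,[0,0,0.09],0],[0,[0,0,0.1],0],[0,[0,0,0.11],0],[0,[0,0,0.11],0]])

```text
clock: 14.95
eef_pos: [0.4339, -0.228, 0.0324]
tool_rot: [0.856, 0.517, -0.0, -0.0]
ft_force: [-0.1, 0.3, -1.0]
grip_width: 0.0089
```

Run:
```python
from h import *; from plan import *
for i in range(3):
    camera("top"); plan(.434,-.228,.0308)
```

```text
t 15.0 pos [ 0.434  -0.228   0.0324] yaw -27.7 tilt 0.0 j6 1.571 w 9.2 F [-0.1  0.3 -1.4]
units [0.001 0.    0.032] roll 0
t 15.05 pos [ 0.4339 -0.228   0.0324] yaw -27.7 tilt 0.0 j6 1.571 w 9.2 F [ 0.9 -0.  -1.2]
units [0.001 0.001 0.033] roll 0
t 15.1 pos [ 0.4339 -0.228   0.0324] yaw -27.7 tilt 0.0 j6 1.571 w 9.1 F [-0.7  0.  -0.4]
units [0.001 0.001 0.032] roll 0
```

Request:
move_arm(motion=[[0,[0,0,0.005],0],[0,[0,0,0.01],0],[0,[0,0,0.015],0],[0,[0,0,0.02],0],[0,[0,0,0.025],0],[0,[0,0,0.03],0],[0,[0,0,0.035],0],[0,[0,0,0.035],0],[0,[0,0,0.035],0],[0,[0,0,0.035],0]])

```text
clock: 16.1
eef_pos: [0.434, -0.228, 0.0309]
tool_rot: [0.856, 0.517, 0.0, 0.0]
ft_force: [-1.7, 1.4, 3.8]
grip_width: 0.0091
```

Run:
```python
from h import *; from plan import *
for i in range(3):
    s=cam("scene"); plan(.434,-.228,.0308)
crop(s,120,190,115,120,5,"c3.png")
```

```text
t 16.15 pos [ 0.434  -0.228   0.0309] yaw -27.7 tilt 0.01 j6 1.571 w 9.0 F [-1.8  1.5  4.5]
units [ 0.001 -0.     0.002] roll 0
t 16.2 pos [ 0.434  -0.228   0.0309] yaw -27.7 tilt 0.01 j6 1.571 w 9.4 F [-2.4  0.6  4.5]
units [0.    0.    0.002] roll 0
t 16.25 pos [ 0.434  -0.228   0.0309] yaw -27.7 tilt 0.01 j6 1.571 w 9.0 F [-2.6  1.5  5.3]
units [0.    0.    0.002] roll 0
```

View pics/c3.png

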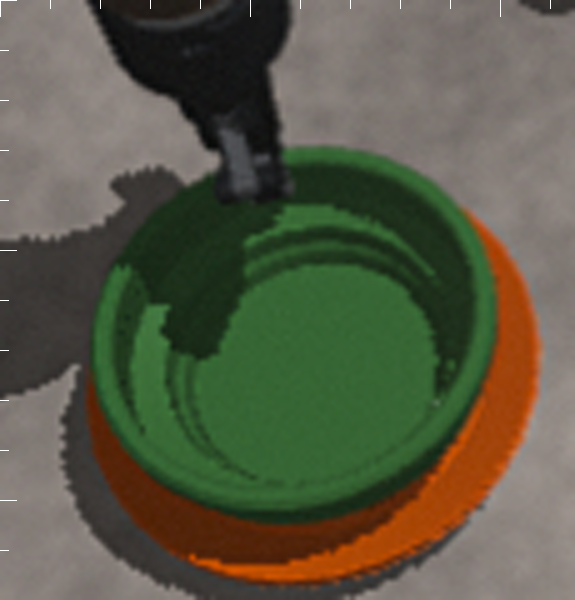

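The wrist feels about 5 N upward, so the bowl is on the plate. I'll open and rise.

Request:
move_arm(motion=[[14,[0,0,0],0],[20,[0,0,0],0],[30,[0,0,0],0],[35,[0,0,0],0],[35,[0,0,0],0],[35,[0,0,-0.1],0],[35,[0,0,-0.4],0],[35,[0,0,-0.9],0],[35,[0,0,-1.5],0],[35,[0,0,-2.1],0]])

```text
clock: 17.25
eef_pos: [0.4337, -0.2279, 0.1369]
tool_rot: [0.856, 0.517, -0.0, -0.0]
ft_force: [0.3, -0.2, 0.0]
grip_width: 0.0348
```

Run:
```python
from h import *; from plan import *
x,y,a=rad(.5744,.0182,.0495); plan(x,y,.17,a); plan(.43,-.1,.17,-15)
```

```text
t 17.25 pos [ 0.4337 -0.2279  0.1369] yaw -27.7 tilt 0.02 j6 1.571 w 34.8 F [ 0.3 -0.2  0. ]
units [ 5.178 -0.659 -0.662] roll -4.92
t 17.25 pos [ 0.4337 -0.2279  0.1369] yaw -27.7 tilt 0.02 j6 1.571 w 34.8 F [ 0.3 -0.2  0. ]
units [ 2.231 -1.255 -0.662] roll -2.12
```

Request:
move_arm(motion=[[30,[0.2,-0.02,-0.2],-0.2],[30,[0.7,-0.08,-0.4],-0.65],[30,[1.3,-0.16,-0.55],-1.25],[30,[1.95,-0.25,-0.6],-1.85],[30,[2.6,-0.33,-0.6],-2.45],[30,[3.25,-0.41,-0.6],-3.1],[30,[3.9,-0.5,-0.6],-3.7],[30,[4.5,-0.57,-0.6],-4.3],[30,[4.95,-0.63,-0.6],-4.7],[30,[5.18,-0.66,-0.6],-4.92]])

```text
clock: 18.25
eef_pos: [0.5252, 0.0189, 0.1649]
tool_rot: [0.694, 0.72, -0.0, -0.001]
ft_force: [0.4, -0.9, 0.4]
grip_width: 0.0299
```

```bash
cat > vis.py <<'E'
from h import *
def fitL(save=None):
    s=cam("scene");t=cam("top")
    ks=contour(s,"g",(110,190,130,120));kt=contour(t,"g",(345,170,115,115))
    r=silfit([(s,ks),(t,kt)],LARGE,[.5097,-.2676,.016]); print("large",r.x.round(4),np.sqrt(np.mean(r.fun**2)).round(3))
    r5=silfit5([(s,ks),(t,kt)],LARGE,list(r.x[:3])+[.01,.01],-r.x[3]); print("large5",r5.x.round(4),np.sqrt(np.mean(r5.fun**2)).round(3))
    kps=contour(s,"o",(110,190,130,120)); kpt=contour(t,"o",(345,170,115,115))
    kps=np.array([k for k in kps if k[0]>218 or k[1]>285])
    r=silfit([(s,kps),(t,kpt)],PLATE,[.5097,-.2676,0.]); print("plate",r.x.round(4),np.sqrt(np.mean(r.fun**2)).round(3))
    if save: crop(s,110,190,130,120,4,save+"s.png"); crop(t,345,170,115,115,4,save+"t.png")
E
python3 - <<'E'
from vis import *; from plan import *
fitL("d1")
x,y,a=rad(.5744,.0182,.0495); plan(x,y,.048-.0187-.023,a)
crop(cam("scene"),215,90,120,140,5,"d2.png")
E
```

```text
large [ 0.5106 -0.2676  0.0179  1.0687] 0.495
large5 [ 0.5083 -0.2656  0.0173  0.0379  0.0443] 0.303
plate [ 0.5105 -0.2676 -0.004   0.8099] 0.302
t 18.35 pos [0.5251 0.018  0.165 ] yaw 2.0 tilt 0.05 j6 1.571 w 30.3 F [-0.1  0.2 -0.5]
units [-2.700e-02 -2.000e-03  3.175e+00] roll 0.02
```

View pics/d1s.png

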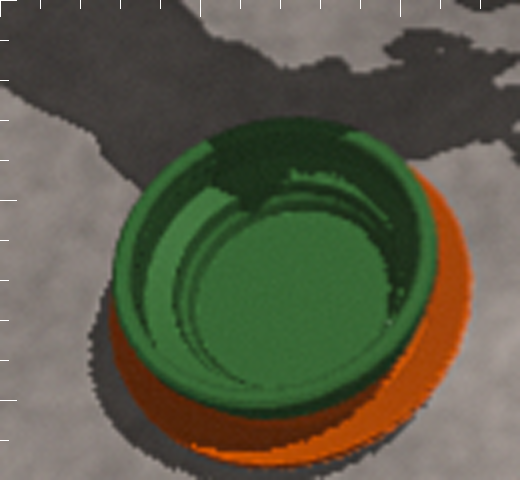

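View pics/d2.png

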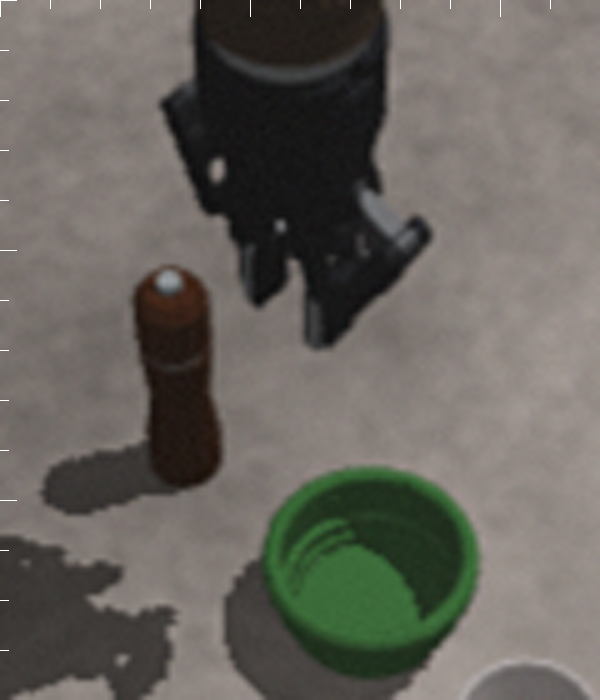

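The large bowl stands at (0.5106, -0.2676, 0.018), within 1 mm of the plate's centre. The jaws are above the small bowl's near rim, with crop tips at (260,300) and (320,345), clear of the mill at (185,380). Going down.

Request:
move_arm(motion=[[30,[-0.03,0,0.2],0.02],[30,[-0.03,0,0.6],0.02],[30,[-0.03,0,1.1],0.02],[30,[-0.03,0,1.6],0.02],[30,[-0.03,0,2.05],0.02],[30,[-0.03,0,2.45],0.02],[30,[-0.03,0,2.75],0.02],[30,[-0.03,0,2.98],0.02],[30,[-0.03,0,3.1],0.02],[30,[-0.03,0,3.15],0.02]])

```text
clock: 19.4
eef_pos: [0.5248, 0.0145, 0.0076]
tool_rot: [0.697, 0.717, -0.0, -0.0]
ft_force: [-0.3, 0.0, -0.9]
grip_width: 0.0299
```

Run:
```python
from h import *; from plan import *
x,y,a=rad(.5744,.0182,.0495); 
s=cam("scene");crop(s,235,130,90,110,6,"d3.png"); plan(x,y,.0063,a)
```

```text
t 19.45 pos [0.525  0.0146 0.0077] yaw 1.6 tilt 0.03 j6 1.57 w 29.9 F [-0.1 -0.6  0. ]
units [ 0.04  -0.     0.028] roll -0.03
```

View pics/d3.png

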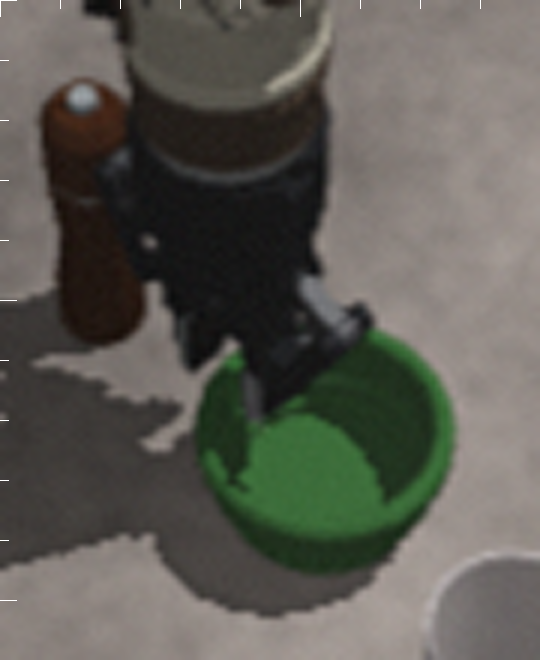

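The inner tip is in the bowl at crop (260,418) and the outer one outside at (190,365). Closing.

Request:
move_arm(motion=[[25,[0.02,0,0],0],[20,[0.04,0,0],0],[14,[0.04,0,0],0],[0,[0.04,0,0],0],[0,[0.04,0,0],0],[0,[0.04,0,0],0],[0,[0.04,0,0],0],[0,[0.04,0,0],0],[0,[0.04,0,0],0],[0,[0.04,0,0],0]])

```text
clock: 20.45
eef_pos: [0.5257, 0.0174, 0.0089]
tool_rot: [0.697, 0.717, 0.001, 0.0]
ft_force: [-2.1, 1.1, 5.6]
grip_width: 0.0081
```

Run:
```python
from h import *; from plan import *
x,y,a=rad(.5744,.0182,.0495); plan(x,y,.2,a)
```

```text
t 20.45 pos [0.5257 0.0174 0.0089] yaw 1.7 tilt 0.08 j6 1.574 w 8.1 F [-2.1  1.1  5.6]
units [-0.013 -0.011 -3.822] roll -0.02
```

Request:
move_arm(motion=[[0,[0,0,-0.05],0],[0,[0,0,-0.2],0],[0,[0,0,-0.45],0],[0,[0,0,-0.8],0],[0,[0,0,-1.2],0],[0,[0,0,-1.6],0],[0,[0,0,-2.0],0],[0,[0,0,-2.35],0],[0,[0,0,-2.6],0],[0,[0,0,-2.7],0]])

```text
clock: 21.45
eef_pos: [0.5263, 0.0171, 0.1456]
tool_rot: [0.697, 0.717, 0.001, 0.001]
ft_force: [-0.9, -0.4, -0.4]
grip_width: 0.0084
```

Run:
```python
from h import *; from plan import *
x,y,a=rad(.5105,-.2676,.0495); print(x,y,a); plan(x,y,.15,a)
s=cam("scene");t=cam("top"); crop(s,230,90,100,120,5,"d4.png")
ks=contour(s,"g",(230,90,100,130));kt=contour(t,"g",(235,160,80,70))
print(ks.min(0),ks.max(0),kt.min(0),kt.max(0))
kt=np.array([k for k in kt if k[1]<200]); ks=np.array([k for k in ks if k[1]>155])
r=silfit([(s,ks),(t,kt)],SMALL,[.574,.018,.135]); print(r.x.round(4),np.sqrt(np.mean(r.fun**2)).round(3))
```

```text
0.4666582327754371 -0.24461849772910282 -27.66316732581109
t 21.45 pos [0.5263 0.0171 0.1456] yaw 1.7 tilt 0.21 j6 1.574 w 8.4 F [-0.9 -0.4 -0.4]
units [-5.197 -1.345 -0.093] roll 4.89
[267. 149.] [314. 195.] [257. 170.] [288. 178.]
[0.5755 0.0182 0.1384 1.0129] 0.599
```

View pics/d4.png

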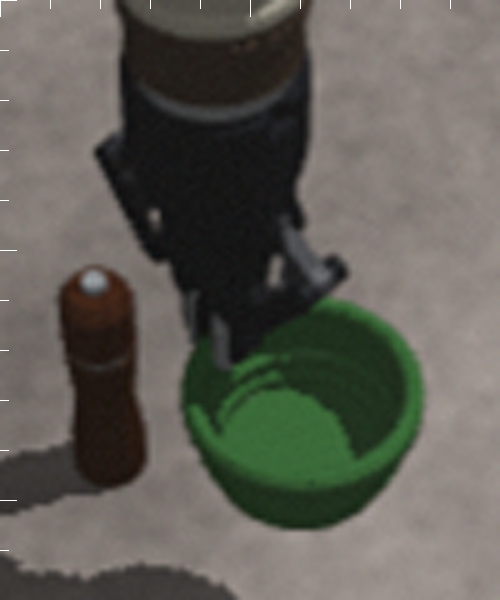

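The small bowl is held level at z≈0.138. Carrying it over the large bowl.

Request:
move_arm(motion=[[0,[-0.15,-0.04,0],0.15],[0,[-0.55,-0.14,0],0.5],[0,[-1.15,-0.3,0],1.1],[0,[-1.8,-0.47,0],1.7],[0,[-2.5,-0.65,0],2.35],[0,[-3.2,-0.83,0],3.0],[0,[-3.9,-1.01,0],3.65],[0,[-4.5,-1.16,0],4.25],[0,[-4.95,-1.28,0],4.65],[0,[-5.2,-1.35,0],4.89]])

```text
clock: 22.55
eef_pos: [0.4638, -0.2466, 0.1421]
tool_rot: [0.857, 0.516, -0.001, -0.001]
ft_force: [0.3, 0.3, -1.3]
grip_width: 0.0085
```

Run:
```python
from h import *; from plan import *
for i in range(3): camera("top")
x,y,a=rad(.5105,-.2676,.0492); plan(x,y,.0089+.021,a)
s=cam("scene");t=cam("top"); crop(s,110,150,130,150,5,"d5.png"); crop(t,340,150,130,130,5,"d5t.png")
im=np.hstack([cv2.imread("pics/d5.png")[:650],cv2.imread("pics/d5t.png")[:650]]); cv2.imwrite("pics/d5c.png",cv2.resize(im,None,fx=.6,fy=.6))
```

```text
t 22.7 pos [ 0.4647 -0.2449  0.1425] yaw -27.7 tilt 0.09 j6 1.569 w 8.5 F [ 0.3  0.4 -0.7]
units [0.021 0.042 2.252] roll -0.01
```

View pics/d5c.png

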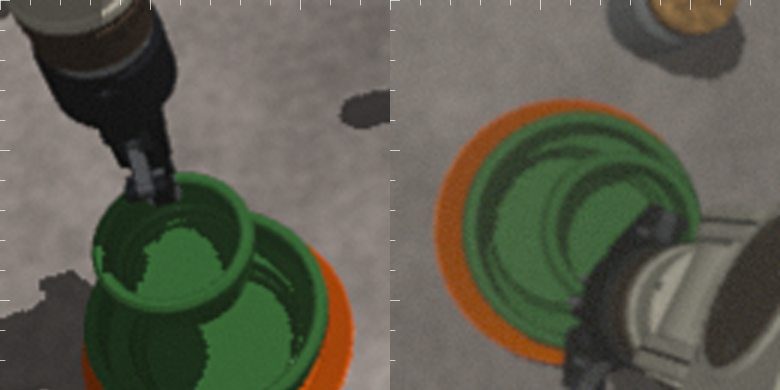

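Request:
move_arm(motion=[[0,[0.01,0.02,0.1],0],[0,[0.02,0.04,0.35],0],[0,[0.02,0.04,0.65],0],[0,[0.02,0.04,0.95],0],[0,[0.02,0.04,1.25],0],[0,[0.02,0.04,1.5],0],[0,[0.02,0.04,1.7],0],[0,[0.02,0.04,1.82],0],[0,[0.02,0.04,1.88],0],[0,[0.02,0.04,1.9],0]])

```text
clock: 23.8
eef_pos: [0.4677, -0.2448, 0.0481]
tool_rot: [0.856, 0.518, 0.0, 0.0]
ft_force: [-0.1, 0.8, -0.9]
grip_width: 0.0087
```

Run:
```python
from h import *; from plan import *
for i in range(2): camera("top")
x,y,a=rad(.5105,-.2676,.0492); plan(x,y,.0089+.021,a)
s=cam("scene");t=cam("top"); crop(s,110,170,130,130,5,"d6.png"); crop(t,340,150,130,130,5,"d6t.png")
im=np.hstack([cv2.imread("pics/d6.png")[:650],cv2.imread("pics/d6t.png")[:650]]); cv2.imwrite("pics/d6c.png",cv2.resize(im,None,fx=.6,fy=.6))
```

```text
t 23.9 pos [ 0.4679 -0.245   0.0485] yaw -27.7 tilt 0.05 j6 1.571 w 8.3 F [-0.2  0.6  0.5]
units [-0.005 -0.02   0.372] roll 0.0
```

View pics/d6c.png

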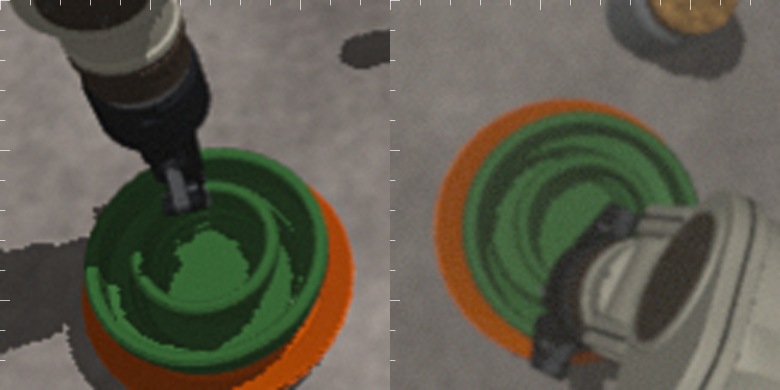

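Request:
move_arm(motion=[[0,[0,-0.02,0.04],0],[0,[0,-0.02,0.1],0],[0,[0,-0.02,0.16],0],[0,[0,-0.02,0.22],0],[0,[0,-0.02,0.27],0],[0,[0,-0.02,0.3],0],[0,[0,-0.02,0.32],0],[0,[0,-0.02,0.34],0],[0,[0,-0.02,0.35],0],[0,[0,-0.02,0.35],0]])

```text
clock: 25.0
eef_pos: [0.4667, -0.2443, 0.0306]
tool_rot: [0.856, 0.518, -0.0, 0.0]
ft_force: [0.3, -0.1, -0.8]
grip_width: 0.0083
```

Run:
```python
from h import *; from plan import *
x,y,a=rad(.5105,-.2676,.0492)
for i in range(3): camera("top");plan(x,y,.0089+.021,a)
```

```text
t 25.05 pos [ 0.4667 -0.2444  0.0307] yaw -27.7 tilt 0.01 j6 1.571 w 8.7 F [-0.1 -0.1 -1.7]
units [-0.005  0.007  0.016] roll 0.0
t 25.1 pos [ 0.4668 -0.2444  0.0307] yaw -27.7 tilt 0.01 j6 1.571 w 8.6 F [-0.2 -0.2 -1.1]
units [-0.005  0.006  0.017] roll 0.0
t 25.15 pos [ 0.4668 -0.2444  0.0308] yaw -27.7 tilt 0.01 j6 1.571 w 8.5 F [ 0.3 -0.3 -1.7]
units [-0.005  0.006  0.017] roll 0.0
```

Request:
move_arm(motion=[[0,[0,0,0.005],0],[0,[0,0,0.01],0],[0,[0,0,0.015],0],[0,[0,0,0.02],0],[0,[0,0,0.025],0],[0,[0,0,0.03],0],[0,[0,0,0.035],0],[0,[0,0,0.04],0],[0,[0,0,0.04],0],[0,[0,0,0.04],0]])

```text
clock: 26.15
eef_pos: [0.4667, -0.2443, 0.0299]
tool_rot: [0.856, 0.518, 0.0, 0.0]
ft_force: [-5.0, 3.1, 9.2]
grip_width: 0.0084
```

Run:
```python
from h import *; from plan import *
x,y,a=rad(.5105,-.2676,.0492)
for i in range(3): camera("top");plan(x,y,.0089+.021,a)
```

```text
t 26.2 pos [ 0.4667 -0.2443  0.0299] yaw -27.7 tilt 0.04 j6 1.571 w 8.4 F [-3.4  0.9  8.9]
units [-0.006  0.007  0.   ] roll 0.0
t 26.25 pos [ 0.4667 -0.2443  0.0299] yaw -27.7 tilt 0.04 j6 1.571 w 8.3 F [-2.3  2.6  8.7]
units [-0.006  0.008  0.001] roll 0.0
t 26.3 pos [ 0.4667 -0.2443  0.0299] yaw -27.7 tilt 0.04 j6 1.571 w 8.7 F [-3.9  1.8  9.5]
units [-0.006  0.008  0.   ] roll 0.0
```

It touched down at the expected height with 9 N. I'll open only to 19 mm, as the large wall is close, then rise straight.

Request:
move_arm(motion=[[11,[0,0,0],0],[14,[0,0,0],0],[17,[0,0,0],0],[19,[0,0,0],0],[19,[0,0,0],0],[19,[0,0,-0.05],0],[19,[0,0,-0.25],0],[19,[0,0,-0.6],0],[19,[0,0,-1.1],0],[19,[0,0,-1.7],0]])

```text
clock: 27.3
eef_pos: [0.466, -0.244, 0.1144]
tool_rot: [0.856, 0.518, -0.0, -0.001]
ft_force: [1.0, -0.7, 0.2]
grip_width: 0.019
```

Run:
```python
from h import *; from plan import *
plan(.6,-.15,.24,-10); plan(.695,-.0186,.24,-1.5)
s=cam("scene");t=cam("top"); crop(s,110,190,130,120,5,"d7.png"); crop(t,340,150,130,130,5,"d7t.png")
```

```text
t 27.3 pos [ 0.466  -0.244   0.1144] yaw -27.7 tilt 0.09 j6 1.571 w 19.0 F [ 1.  -0.7  0.2]
units [ 2.909  1.496 -2.514] roll -2.94
t 27.3 pos [ 0.466  -0.244   0.1144] yaw -27.7 tilt 0.09 j6 1.571 w 19.0 F [ 1.  -0.7  0.2]
units [ 6.119  1.959 -2.514] roll -4.36
```

View pics/d7.png

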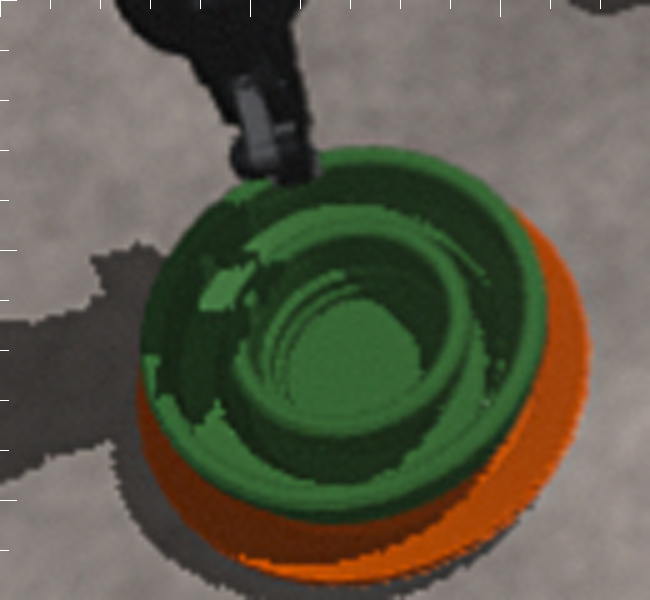

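The small bowl is seated in the large one, with its rim at crop (350,335) concentric with the large rim. On to the tumbler.

Run:
```python
from plan import *
plan(.708,-.0186,.13,-1.5)
```

```text
t 27.4 pos [ 0.4699 -0.246   0.1189] yaw -27.7 tilt 0.54 j6 1.571 w 19.1 F [ 0.5 -0.6  0.4]
units [ 6.24   2.109 -0.202] roll -4.36
```

Request:
move_arm(motion=[[30,[0.2,0.06,-0.15],-0.15],[50,[0.75,0.25,-0.3],-0.5],[70,[1.5,0.5,-0.3],-1.05],[85,[2.3,0.78,-0.3],-1.6],[85,[3.1,1.05,-0.3],-2.15],[85,[3.9,1.32,-0.3],-2.7],[85,[4.7,1.59,-0.3],-3.3],[85,[5.4,1.83,-0.25],-3.8],[85,[5.95,2.01,-0.22],-4.2],[85,[6.24,2.11,-0.2],-4.36]])

```text
clock: 28.4
eef_pos: [0.7057, -0.0134, 0.1218]
tool_rot: [0.715, 0.7, -0.0, -0.001]
ft_force: [0.3, -0.5, -0.0]
grip_width: 0.0856
```

```bash
cat >> vis.py <<'E'
def fitS(s=None,t=None,p0=[.5105,-.2676,.021]):
    """inner foot circle / rim of small bowl by eye overlays"""
    pass
E
python3 - <<'E'
from vis import *; from plan import *
s=cam("scene");t=cam("top"); plan(.708,-.0186,.038,-1.5)
crop(s,260,130,120,140,5,"e1.png"); crop(t,230,60,120,130,5,"e1t.png")
b=(.5105,-.2676,.021)
dr=lambda c:[(proj(c,circ(b[0],b[1],b[2]+.055,.054)),(0,0,255)),(proj(c,circ(b[0],b[1],b[2]+.055,.045)),(0,0,255)),(proj(c,circ(.5105,-.2676,.016+.064,.09)),(255,255,0)),(proj(c,circ(b[0],b[1],b[2]+.005,.037)),(0,255,255))]
crop(s,125,195,105,110,5,"e2.png",dr(s)); crop(t,345,175,105,105,5,"e2t.png",dr(t))
im=np.hstack([cv2.resize(cv2.imread("pics/e2.png"),(500,500)),cv2.resize(cv2.imread("pics/e2t.png"),(500,500))]); cv2.imwrite("pics/e2c.png",cv2.resize(im,(800,400)))
E
```

```text
t 28.5 pos [ 0.7054 -0.0138  0.1215] yaw -1.3 tilt 0.15 j6 1.573 w 84.8 F [ 0.   0.1 -0.4]
units [-0.096  0.058  1.669] roll 0.04
```

View pics/e1.png

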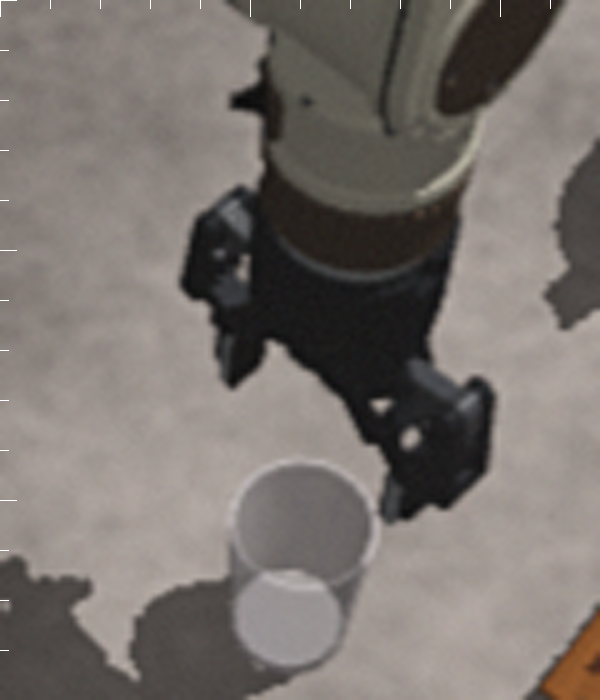

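View pics/e2c.png

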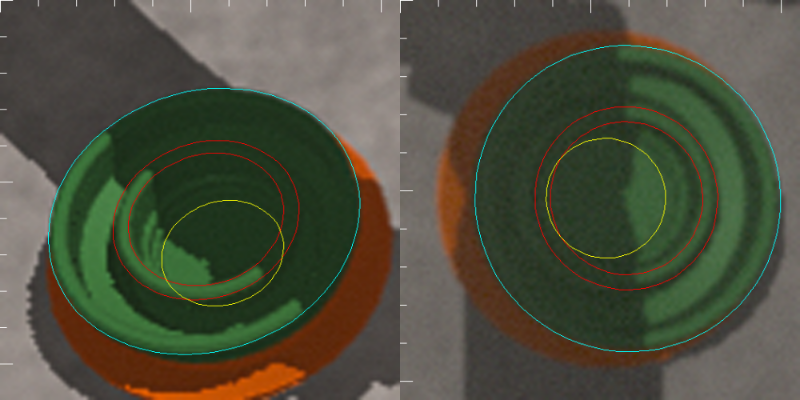

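The nest overlay matches: the small bowl is within about 2 mm of the large bowl's centre. The tumbler mouth is at crop (303,523) between the tips at (232,385) and (400,518). I'll centre, then go down.

Request:
move_arm(motion=[[85,[-0.03,0.02,0],0.04],[85,[-0.07,0.04,0],0.04],[85,[-0.1,0.06,0.05],0.04],[85,[-0.1,0.06,0.15],0.04],[85,[-0.1,0.06,0.25],0.04],[85,[-0.1,0.06,0.35],0.04],[85,[-0.1,0.06,0.4],0.04],[85,[-0.1,0.06,0.4],0.04],[85,[-0.1,0.06,0.4],0.04],[85,[-0.1,0.06,0.4],0.04]])

```text
clock: 29.5
eef_pos: [0.7081, -0.022, 0.104]
tool_rot: [0.718, 0.696, 0.0, 0.0]
ft_force: [-0.1, 0.3, 0.0]
grip_width: 0.0853
```

Run:
```python
from vis import *; from plan import *
s=cam("scene");t=cam("top"); plan(.708,-.0186,.038,-1.5)
e=get_obs()["eef_pos"]+[0,0,.023]; ty=np.array([1,-.026,0])
dr=lambda c:[(proj(c,[e-ty*.05,e+ty*.05]),(255,0,255)),(proj(c,circ(.708,-.0186,.1,.034)),(0,0,255)),(proj(c,circ(.708,-.0186,0,.029)),(0,0,255))]
crop(s,270,140,110,130,5,"e3.png",dr(s)); crop(t,250,90,90,100,6,"e3t.png",dr(t))
```

```text
t 29.6 pos [ 0.708 -0.022  0.104] yaw -1.7 tilt 0.03 j6 1.57 w 85.1 F [-0.7  0.5 -0.5]
units [ 0.067 -0.004  1.32 ] roll -0.04
```

View pics/e3.png

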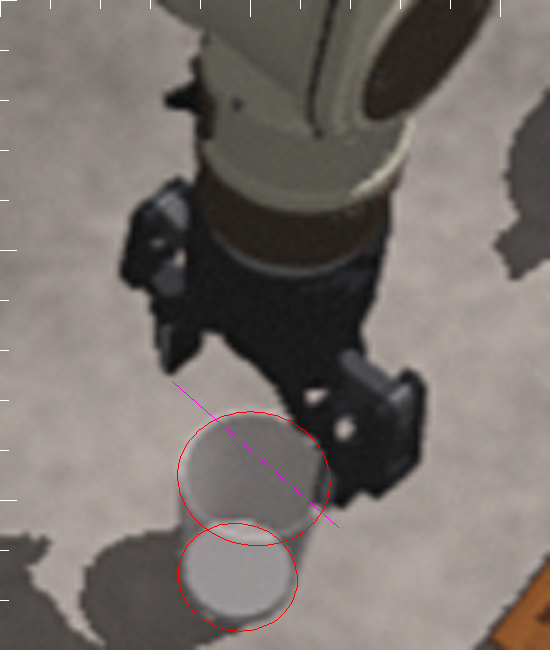

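View pics/e3t.png

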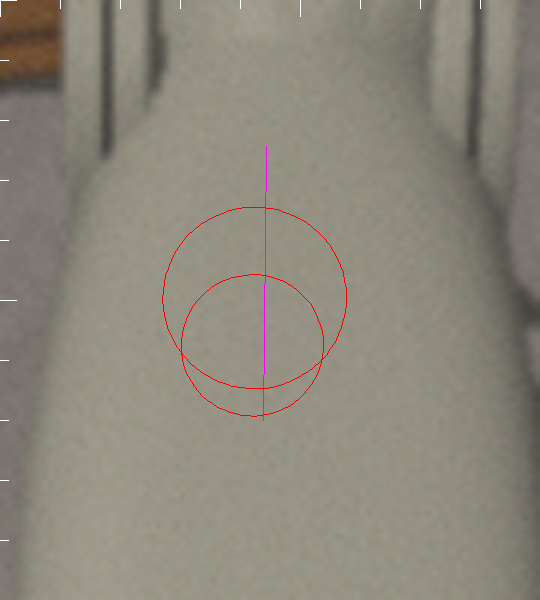

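The overlay fits the tumbler and the jaw line straddles it. Continuing down with a 3 mm sideways fix.

Request:
move_arm(motion=[[85,[0.03,0,0.03],0],[85,[0.06,0,0.12],0],[85,[0.06,0,0.28],0],[85,[0.06,0,0.45],0],[85,[0.06,0,0.62],0],[85,[0.06,0,0.8],0],[85,[0.06,0,0.98],0],[85,[0.06,0,1.14],0],[85,[0.06,0,1.26],0],[85,[0.06,0,1.32],0]])

```text
clock: 30.6
eef_pos: [0.7075, -0.0191, 0.0366]
tool_rot: [0.718, 0.696, -0.0, -0.0]
ft_force: [0.3, -0.0, 0.0]
grip_width: 0.085
```

Run:
```python
from vis import *; from plan import *
s=cam("scene"); plan(.708,-.0186,.038,-1.5)
crop(s,270,140,110,130,5,"e4.png")
```

```text
t 30.65 pos [ 0.7074 -0.019   0.0365] yaw -1.7 tilt 0.08 j6 1.574 w 84.9 F [-0.   0.4  0.7]
units [ 0.009  0.012 -0.031] roll -0.04
```

View pics/e4.png

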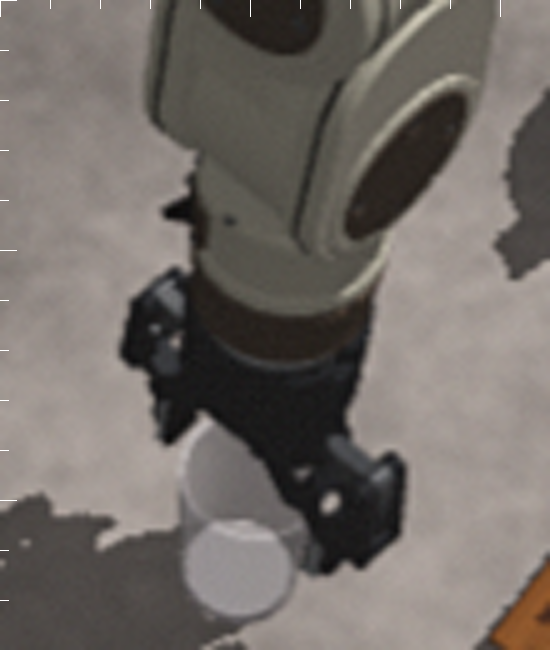

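Request:
move_arm(motion=[[80,[0,0,0],0],[76,[0,0,0],0],[73,[0,0,0],0],[70,[0,0,0],0],[67,[0,0,0],0],[64,[0,0,0],0],[60,[0,0,0],0],[55,[0,0,0],0],[55,[0,0,0],0],[55,[0,0,0],0]])

```text
clock: 31.65
eef_pos: [0.7084, -0.019, 0.0389]
tool_rot: [0.718, 0.696, 0.001, 0.001]
ft_force: [-2.3, -0.1, 4.9]
grip_width: 0.0663
```

Run:
```python
from vis import *; from plan import *
s=cam("scene"); plan(.708,-.0186,.038,-1.5)
crop(s,270,140,110,130,5,"e5.png")
```

```text
t 31.7 pos [ 0.7084 -0.0191  0.0389] yaw -1.7 tilt 0.09 j6 1.574 w 66.6 F [-1.4  0.1  5.7]
units [ 0.009 -0.008  0.018] roll -0.04
```

View pics/e5.png

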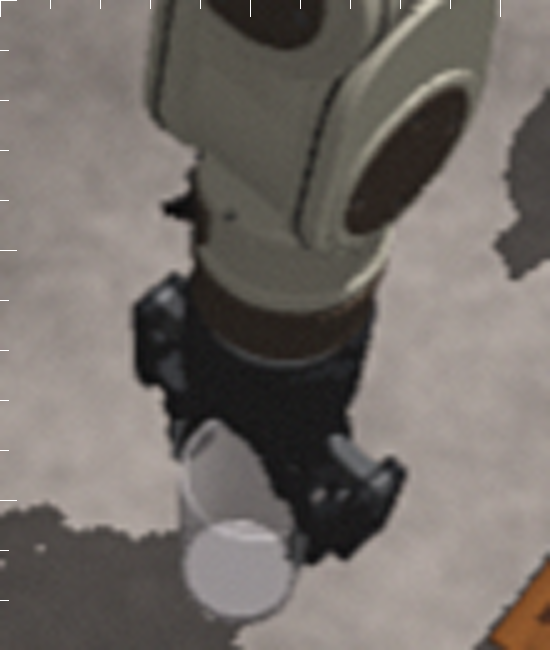

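Gripped at 66.6 mm, as expected for near the mouth. Lifting a little, then carrying with a rise.

Request:
move_arm(motion=[[50,[0,0,-0.03],0],[50,[0,0,-0.15],0],[50,[0,0,-0.35],0],[50,[0,0,-0.6],0],[50,[0,0,-0.85],0],[50,[0,-0.05,-1.1],0],[50,[0,-0.15,-1.35],0],[50,[0,-0.35,-1.55],0],[50,[0,-0.55,-1.7],0],[50,[0,-0.65,-1.75],0]])

```text
clock: 32.7
eef_pos: [0.6745, -0.018, 0.1267]
tool_rot: [0.718, 0.696, 0.0, 0.0]
ft_force: [0.5, 0.2, -1.3]
grip_width: 0.0662
```

Run:
```python
from vis import *; from plan import *
s=cam("scene"); t=cam("top");plan(.5105,-.2676,.16,-27.7)
crop(s,250,80,130,150,5,"e6.png")
```

```text
t 32.8 pos [ 0.6746 -0.018   0.126 ] yaw -1.7 tilt 0.02 j6 1.574 w 66.0 F [0.4 0.6 0. ]
units [-5.089 -3.129 -0.681] roll 4.33
```

View pics/e6.png

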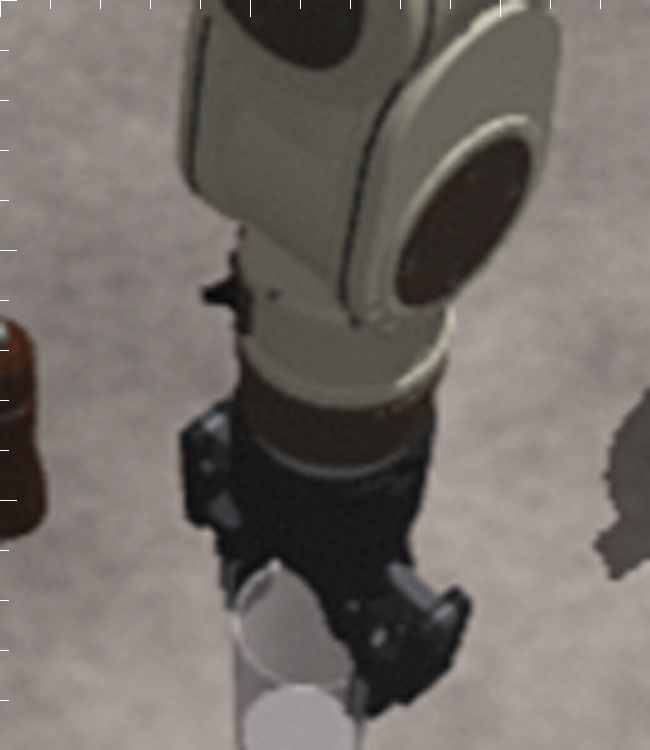

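Request:
move_arm(motion=[[50,[-0.15,-0.09,-0.2],0.13],[50,[-0.6,-0.37,-0.5],0.5],[50,[-1.2,-0.75,-0.7],1.05],[50,[-1.9,-1.16,-0.75],1.6],[50,[-2.55,-1.57,-0.75],2.15],[50,[-3.2,-1.97,-0.75],2.7],[50,[-3.87,-2.38,-0.75],3.3],[50,[-4.45,-2.74,-0.75],3.8],[50,[-4.88,-3.0,-0.75],4.15],[50,[-5.09,-3.13,-0.75],4.33]])

```text
clock: 33.8
eef_pos: [0.5097, -0.27, 0.1629]
tool_rot: [0.857, 0.515, -0.0, 0.0]
ft_force: [0.4, 0.0, -1.7]
grip_width: 0.0664
```

Run:
```python
from vis import *; from plan import *
for i in range(4): s=cam("scene"); t=cam("top")
plan(.5105,-.2676,.0389+.026,-27.7)
crop(s,110,110,130,190,4,"g1.png");crop(t,340,150,130,130,4,"g1t.png")
im=np.hstack([cv2.imread("pics/g1.png")[-520:],cv2.imread("pics/g1t.png")[:520]]);cv2.imwrite("pics/g1c.png",cv2.resize(im,None,fx=.75,fy=.75))
```

```text
t 34.2 pos [ 0.512  -0.2666  0.1626] yaw -27.6 tilt 0.01 j6 1.572 w 66.1 F [ 0.1  0.7 -0.6]
units [-0.033 -0.018  1.953] roll 0.02
```

View pics/g1c.png

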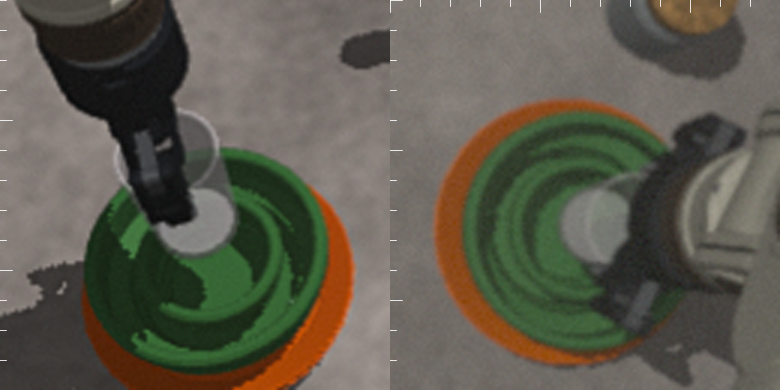

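The tumbler hangs over the small bowl, with its foot at scene crop (195,222) and top crop (595,225), parallax included. Lowering.

Request:
move_arm(motion=[[50,[-0.02,-0.01,0.08],0],[50,[-0.03,-0.02,0.3],0],[50,[-0.03,-0.02,0.6],0],[50,[-0.03,-0.02,0.9],0],[50,[-0.03,-0.02,1.15],0],[50,[-0.03,-0.02,1.35],0],[50,[-0.03,-0.02,1.52],0],[50,[-0.03,-0.02,1.65],0],[50,[-0.03,-0.02,1.73],0],[50,[-0.03,-0.02,1.76],0]])

```text
clock: 35.2
eef_pos: [0.5097, -0.2686, 0.0744]
tool_rot: [0.856, 0.517, -0.0, -0.0]
ft_force: [-0.4, -0.2, -1.1]
grip_width: 0.0659
```

Run:
```python
from vis import *; from plan import *
for i in range(2): s=cam("scene"); t=cam("top")
plan(.5105,-.2674,.0389+.026,-27.7)
crop(s,120,150,110,150,5,"g2.png");
```

```text
t 35.4 pos [ 0.5101 -0.2688  0.0752] yaw -27.7 tilt 0.06 j6 1.57 w 66.2 F [ 0.4  0.8 -1.4]
units [ 0.028 -0.005  0.206] roll -0.0
```

View pics/g2.png

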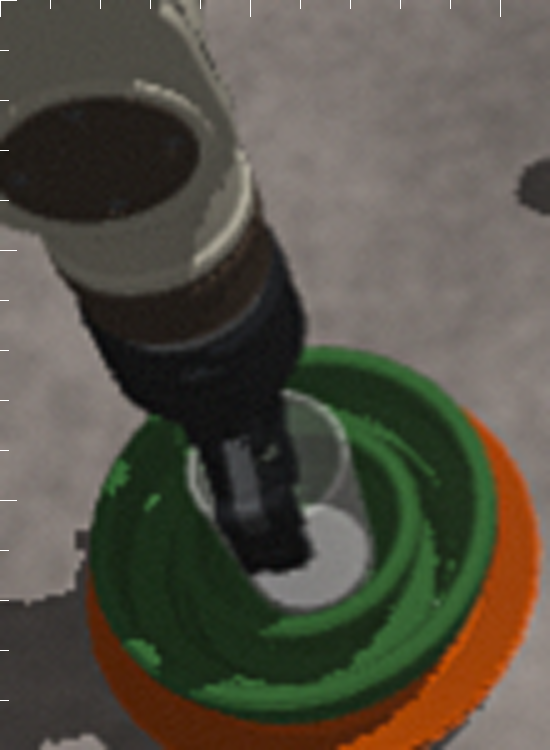

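Inside the small bowl and about 10 mm above its floor. Final slow lowering.

Request:
move_arm(motion=[[50,[0.01,0,0.03],0],[50,[0.02,0,0.07],0],[50,[0.02,0,0.11],0],[50,[0.02,0,0.14],0],[50,[0.02,0,0.16],0],[50,[0.02,0,0.18],0],[50,[0.02,0,0.19],0],[50,[0.02,0,0.2],0],[50,[0.02,0,0.2],0],[50,[0.02,0,0.2],0]])

```text
clock: 36.4
eef_pos: [0.5101, -0.2677, 0.065]
tool_rot: [0.856, 0.517, 0.0, 0.0]
ft_force: [-2.3, 1.4, 2.9]
grip_width: 0.0662
```

Run:
```python
from vis import *; from plan import *
for i in range(3): camera("top");plan(.5105,-.2674,.0389+.026,-27.7)
```

```text
t 36.45 pos [ 0.5101 -0.2677  0.065 ] yaw -27.7 tilt 0.01 j6 1.571 w 66.1 F [-1.2  0.2  3. ]
units [0.008 0.004 0.002] roll -0.0
t 36.5 pos [ 0.5101 -0.2677  0.065 ] yaw -27.7 tilt 0.01 j6 1.571 w 66.1 F [-2.2  1.3  2.5]
units [0.008 0.004 0.002] roll -0.0
t 36.55 pos [ 0.5101 -0.2677  0.065 ] yaw -27.7 tilt 0.01 j6 1.571 w 66.2 F [-1.5  1.2  4.2]
units [0.008 0.004 0.002] roll -0.0
```

Contact at the computed height (3 N up). Releasing.

Request:
move_arm(motion=[[68,[0,0,0],0],[70,[0,0,0],0],[74,[0,0,0],0],[79,[0,0,0],0],[85,[0,0,0],0],[85,[0,0,0],0],[85,[0,0,-0.1],0],[85,[0,0,-0.4],0],[85,[0,0,-0.8],0],[85,[0,0,-1.3],0]])

```text
clock: 37.55
eef_pos: [0.5095, -0.2673, 0.1298]
tool_rot: [0.856, 0.517, -0.001, -0.001]
ft_force: [1.1, -0.9, -0.3]
grip_width: 0.0846
```

Run:
```python
from vis import *; from plan import *
s=cam("scene");t=cam("top");plan(.4385,.017,.2,2.2)
crop(s,110,150,130,160,4,"g3.png");crop(t,340,150,130,130,4,"g3t.png")
im=np.hstack([cv2.imread("pics/g3.png")[-520:],cv2.imread("pics/g3t.png")[:520]]);cv2.imwrite("pics/g3c.png",cv2.resize(im,None,fx=.75,fy=.75))
```

```text
t 37.65 pos [ 0.5128 -0.269   0.134 ] yaw -27.7 tilt 0.45 j6 1.571 w 85.1 F [ 0.3 -0.6 -0. ]
units [ 4.374 -3.964 -1.352] roll -4.99
```

View pics/g3c.png

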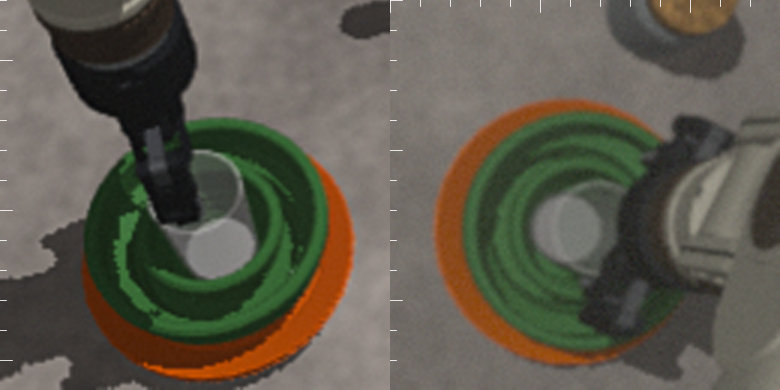

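The tumbler stands in the small bowl: scene crop foot (222,248), top crop (565,228). Now the mill.

Request:
move_arm(motion=[[85,[0,0,-0.4],0],[85,[0.2,-0.18,-0.8],-0.2],[80,[0.7,-0.63,-1.1],-0.8],[75,[1.3,-1.18,-1.2],-1.5],[70,[1.9,-1.72,-1.2],-2.15],[65,[2.5,-2.27,-1.2],-2.85],[65,[3.1,-2.8,-1.2],-3.5],[65,[3.65,-3.3,-1.2],-4.2],[65,[4.1,-3.72,-1.2],-4.7],[65,[4.37,-3.96,-1.2],-4.99]])

```text
clock: 38.65
eef_pos: [0.4354, 0.0198, 0.1894]
tool_rot: [0.692, 0.722, -0.0, -0.0]
ft_force: [0.9, 0.8, -0.3]
grip_width: 0.0652
```

Run:
```python
from vis import *; from plan import *
for i in range(3): s=cam("scene");t=cam("top")
plan(.4385,.017,.08,2.2)
crop(s,190,60,120,150,5,"k1.png");crop(t,230,200,110,110,5,"k1t.png")
f=lambda u,v:(u,v)
# nest overlay check
b=(.5103,-.2674)
dr=lambda c:[(proj(c,circ(b[0],b[1],.021+.055,.054)),(0,0,255)),(proj(c,circ(b[0],b[1],.026+.1,.034)),(255,0,255)),(proj(c,circ(b[0],b[1],.026,.029)),(255,0,255)),(proj(c,circ(.5105,-.2676,.016+.064,.09)),(255,255,0))]
crop(s,125,165,105,140,5,"k2.png",dr(s)); crop(t,345,175,105,105,5,"k2t.png",dr(t))
im=np.hstack([cv2.imread("pics/k2.png")[-525:],cv2.imread("pics/k2t.png")[:525]]); cv2.imwrite("pics/k2c.png",cv2.resize(im,None,fx=.76,fy=.76))
```

```text
t 38.95 pos [0.4367 0.0171 0.1895] yaw 2.1 tilt 0.02 j6 1.573 w 64.8 F [-1.  -1.  -0.3]
units [-0.003  0.035  2.19 ] roll -0.01
```

View pics/k1.png

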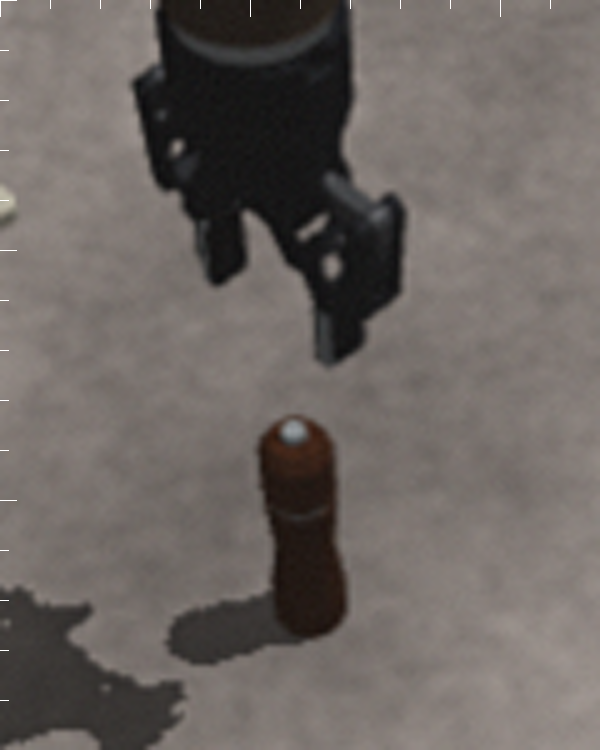

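View pics/k2c.png

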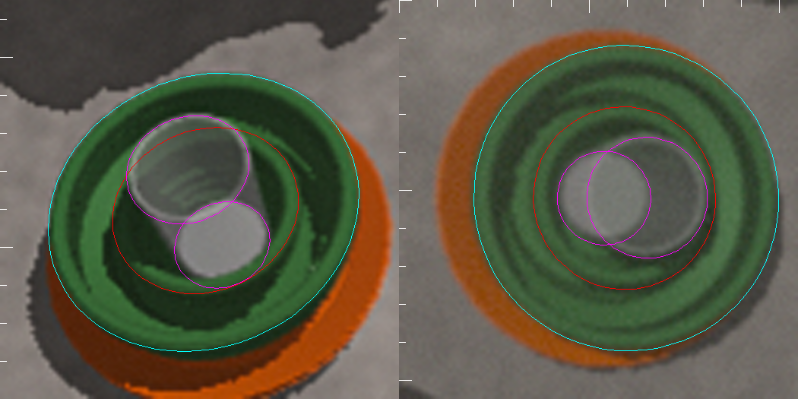

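The overlays match all three pieces in both views, so the nest is concentric. The mill's nut at crop (293,430) lies between the tips. Descending on the mill.

Request:
move_arm(motion=[[65,[0,0.02,0.1],0],[65,[0,0.03,0.35],0],[65,[0,0.03,0.7],0],[65,[0,0.03,1.05],0],[65,[0,0.03,1.4],0],[65,[0,0.03,1.7],0],[65,[0,0.03,1.95],0],[65,[0,0.03,2.1],0],[65,[0,0.03,2.17],0],[65,[0,0.03,2.19],0]])

```text
clock: 39.95
eef_pos: [0.438, 0.0176, 0.0799]
tool_rot: [0.694, 0.72, -0.0, -0.0]
ft_force: [-0.0, -0.7, 0.1]
grip_width: 0.0647
```

Run:
```python
from vis import *; from plan import *
s=cam("scene");t=cam("top")
plan(.4385,.017,.08,2.2)
crop(s,190,60,120,150,5,"k3.png")
```

```text
t 40.05 pos [0.4384 0.0178 0.0805] yaw 2.2 tilt 0.04 j6 1.573 w 65.1 F [-0.6  0.3  0.2]
units [-0.015  0.001  0.009] roll 0.0
```

View pics/k3.png

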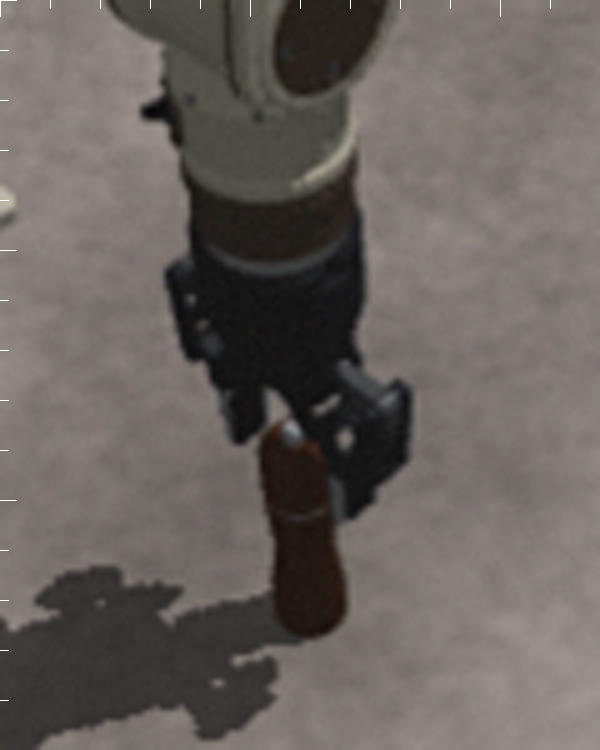

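The head is between the fingers and the tip of the near finger is at crop (350,515). Closing.

Request:
move_arm(motion=[[58,[0,0,0],0],[52,[0,0,0],0],[47,[0,0,0],0],[43,[0,0,0],0],[39,[0,0,0],0],[35,[0,0,0],0],[30,[0,0,0],0],[25,[0,0,0],0],[25,[0,0,0],0],[25,[0,0,0],0]])

```text
clock: 41.05
eef_pos: [0.438, 0.0179, 0.0805]
tool_rot: [0.693, 0.721, 0.0, 0.0]
ft_force: [-2.0, -0.2, 5.1]
grip_width: 0.0365
```

Run:
```python
from vis import *; from plan import *
s=cam("scene");t=cam("top")
plan(.4385,.017,.25,2.2)
crop(s,190,60,120,150,5,"k4.png")
```

```text
t 41.15 pos [0.438  0.0179 0.0805] yaw 2.2 tilt 0.01 j6 1.573 w 36.3 F [-2.4  0.1  5.2]
units [-0.019  0.011 -3.389] roll 0.0
```

View pics/k4.png

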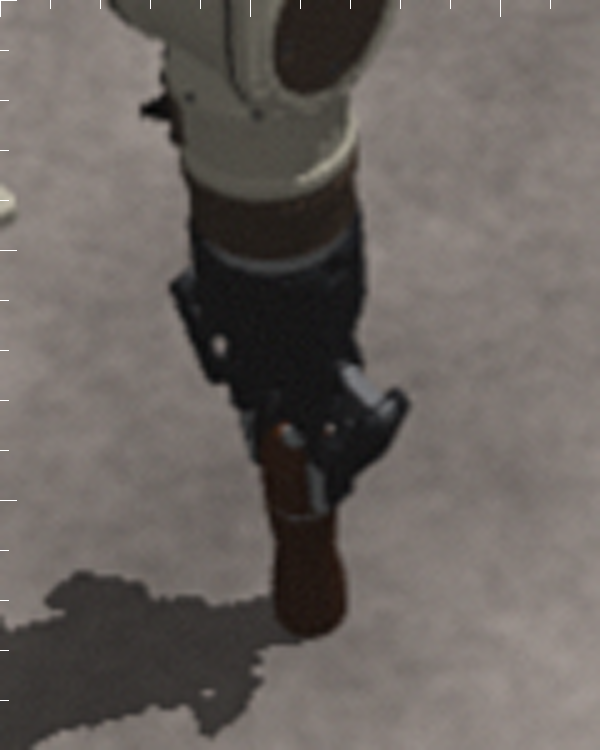

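Held at 36.4 mm. Lifting high enough to clear the tumbler's mouth at 0.126.

Request:
move_arm(motion=[[20,[0,0,-0.03],0],[20,[0,0,-0.15],0],[20,[0,0,-0.4],0],[20,[0,0,-0.75],0],[20,[0,0,-1.2],0],[20,[0,0,-1.7],0],[20,[0,0,-2.2],0],[20,[0,0,-2.7],0],[20,[0,0,-3.1],0],[20,[0,0,-3.3],0]])

```text
clock: 42.15
eef_pos: [0.4389, 0.0179, 0.2471]
tool_rot: [0.693, 0.721, 0.001, 0.001]
ft_force: [0.2, 0.4, -1.7]
grip_width: 0.0362
```

Run:
```python
from vis import *; from plan import *
s=cam("scene");t=cam("top")
plan(.5103,-.2674,.25,-27.7)
crop(s,190,20,120,150,5,"k5.png")
```

```text
t 42.25 pos [0.4389 0.0179 0.2463] yaw 2.2 tilt 0.16 j6 1.573 w 36.0 F [-0.1 -0.2 -0.8]
units [-5.758  1.205 -0.07 ] roll 4.99
```

View pics/k5.png

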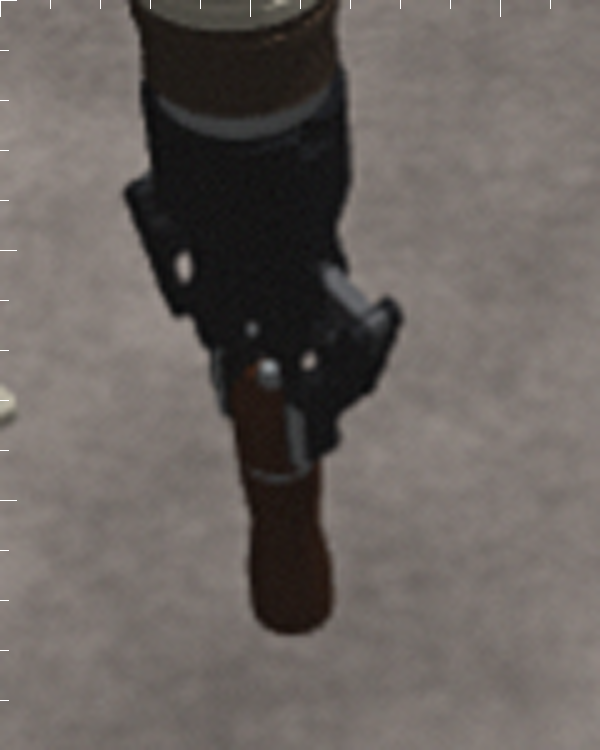

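Request:
move_arm(motion=[[20,[-0.15,0.03,0],0.13],[20,[-0.65,0.14,-0.05],0.55],[20,[-1.35,0.28,-0.07],1.2],[20,[-2.1,0.44,-0.07],1.85],[20,[-2.85,0.6,-0.07],2.5],[20,[-3.6,0.75,-0.07],3.1],[20,[-4.35,0.91,-0.07],3.75],[20,[-5.0,1.05,-0.07],4.35],[20,[-5.5,1.15,-0.07],4.8],[20,[-5.76,1.2,-0.07],4.99]])

```text
clock: 43.25
eef_pos: [0.5084, -0.2699, 0.2462]
tool_rot: [0.857, 0.515, -0.001, -0.001]
ft_force: [-0.3, 0.0, -2.8]
grip_width: 0.0361
```

Run:
```python
from vis import *; from plan import *
for i in range(4): s=cam("scene");t=cam("top")
plan(.5103,-.2674,.0805+.030,-27.7)
crop(s,110,80,130,220,3,"m1.png");crop(t,340,150,130,130,4,"m1t.png")
im=np.hstack([cv2.imread("pics/m1.png")[-520:],cv2.imread("pics/m1t.png")[:520]]);cv2.imwrite("pics/m1c.png",cv2.resize(im,None,fx=.85,fy=.85))
```

```text
t 43.65 pos [ 0.5091 -0.2663  0.249 ] yaw -27.6 tilt 0.02 j6 1.571 w 36.3 F [ 0.   0.3 -1.6]
units [-0.009  0.03   2.771] roll 0.02
```

View pics/m1c.png

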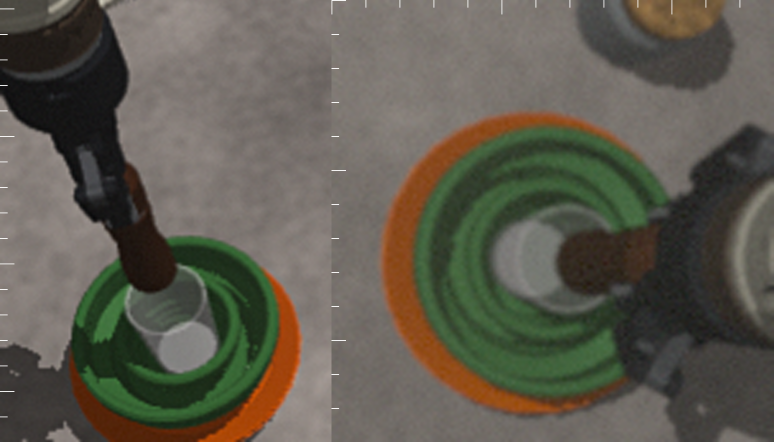

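Run:
```python
from vis import *; from plan import *
s=cam("scene");t=cam("top"); e=get_obs()["eef_pos"]; print(e)
b=(.5103,-.2674)
dr=lambda c:[(proj(c,circ(e[0],e[1],e[2]-.0805,.02)),(0,255,255)),(proj(c,circ(b[0],b[1],.126,.034)),(255,0,255)),(proj(c,circ(b[0],b[1],.026,.029)),(255,0,255))]
crop(s,130,140,80,110,5,"m2.png",dr(s)); crop(t,370,185,80,80,5,"m2t.png",dr(t))
im=np.hstack([cv2.imread("pics/m2.png")[-400:],cv2.imread("pics/m2t.png")[:400]]);cv2.imwrite("pics/m2c.png",im)
```

```text
[ 0.50926114 -0.26658607  0.24912088]
```

View pics/m2c.png

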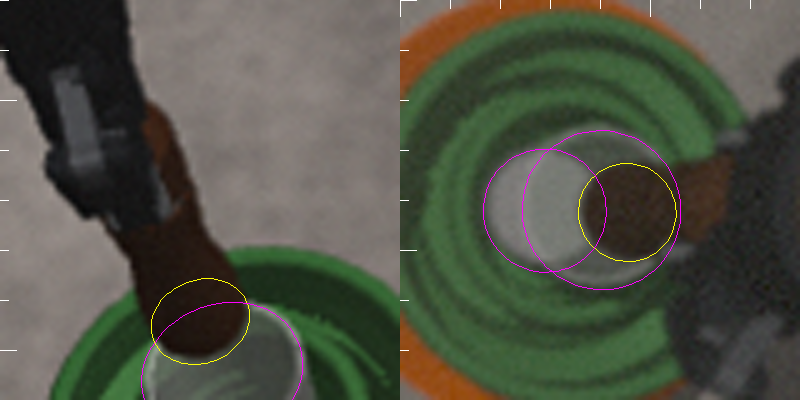

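Run:
```python
from vis import *; from plan import *
s=cam("scene");t=cam("top"); e=get_obs()["eef_pos"]; print(e)
R,_=cv2.Rodrigues(s["rvec"]);print("right",R[0],"down",R[1])
H=lambda c:cv2.convexHull(proj(c,np.concatenate([circ(e[0],e[1],e[2]-.0805+z,r) for z,r in ((0,.02),(.012,.02))])).astype(np.float32))[:,0]
q=lambda h:np.vstack([h,h[:1]])
for c,u,v,fn in ((s,140,185,"m3s"),(t,395,200,"m3t")):
    c["color"]=np.clip(c["color"].astype(int)*2,0,255).astype(np.uint8)
    crop(c,u,v,50,50,8,fn+".png",[(q(H(c)),(0,255,255))])
im=np.hstack([cv2.imread("pics/m3s.png"),cv2.imread("pics/m3t.png")]);cv2.imwrite("pics/m3c.png",im)
```

```text
[ 0.50924896 -0.26693212  0.24903113]
right [0.71048075 0.70363238 0.01088977] down [ 0.60106332 -0.59872024 -0.52939301]
```

View pics/m3c.png

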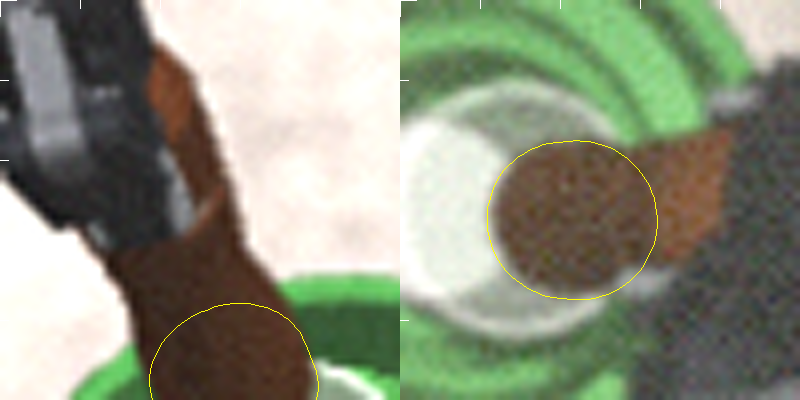

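The mill's foot is within about 2 mm of where it should be; I'll shift slightly and enter the mouth.

Run:
```python
from plan import *
plan(.5112,-.2667,.1105,-27.7)
```

```text
t 43.85 pos [ 0.5092 -0.2669  0.249 ] yaw -27.7 tilt 0.03 j6 1.571 w 36.3 F [-1.   0.7 -2.1]
units [0.022 0.031 2.771] roll 0.01
```

Request:
move_arm(motion=[[20,[0.02,0.03,0.05],0],[20,[0.02,0.03,0.2],0],[20,[0.02,0.03,0.4],0],[20,[0.02,0.03,0.6],0],[20,[0.02,0.03,0.8],0],[20,[0.02,0.03,0.95],0],[20,[0.02,0.03,1.1],0],[20,[0.02,0.03,1.2],0],[20,[0.02,0.03,1.25],0],[20,[0.02,0.03,1.25],0]])

```text
clock: 44.85
eef_pos: [0.5108, -0.2673, 0.1859]
tool_rot: [0.856, 0.517, -0.0, -0.0]
ft_force: [-1.2, 0.3, -2.1]
grip_width: 0.0364
```

Run:
```python
from vis import *; from plan import *
for i in range(2): s=cam("scene");t=cam("top")
plan(.5112,-.2667,.1105,-27.7)
crop(s,140,170,70,90,7,"m4.png");crop(t,370,185,80,80,6,"m4t.png")
im=np.hstack([cv2.imread("pics/m4.png")[-480:],cv2.imread("pics/m4t.png")[:480]]);cv2.imwrite("pics/m4c.png",cv2.resize(im,None,fx=.8,fy=.8))
```

```text
t 45.05 pos [ 0.5112 -0.2675  0.1867] yaw -27.7 tilt 0.06 j6 1.572 w 36.3 F [-0.2  0.2 -1.9]
units [ 0.014 -0.01   1.524] roll -0.0
```

View pics/m4c.png

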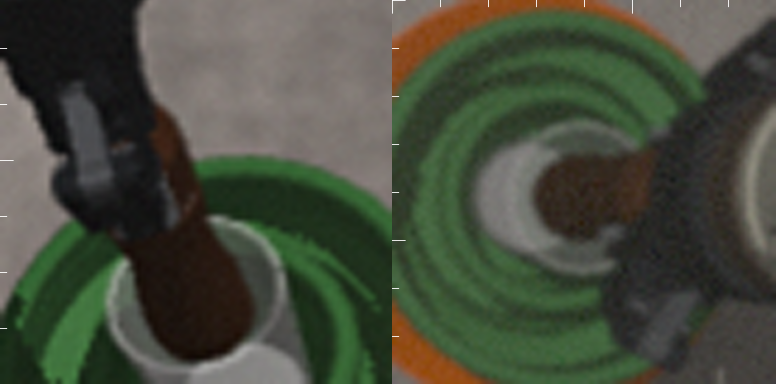

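The foot is in the mouth, scene crop about (205,330), with margin all round. Continuing down, short of the floor.

Request:
move_arm(motion=[[20,[0.01,0,0.05],0],[20,[0.01,0,0.2],0],[20,[0.01,0,0.4],0],[20,[0.01,0,0.6],0],[20,[0.01,0,0.8],0],[20,[0.01,0,1.0],0],[20,[0.01,0,1.15],0],[20,[0.01,0,1.27],0],[20,[0.01,0,1.33],0],[20,[0.01,0,1.35],0]])

```text
clock: 46.05
eef_pos: [0.5111, -0.2669, 0.1183]
tool_rot: [0.856, 0.517, -0.0, -0.0]
ft_force: [-0.0, -0.8, -2.5]
grip_width: 0.0363
```

Run:
```python
from vis import *; from plan import *
for i in range(2): s=cam("scene");t=cam("top")
plan(.5112,-.2667,.1105,-27.7)
crop(s,130,160,90,120,6,"m5.png");crop(t,370,185,80,80,6,"m5t.png")
im=np.hstack([cv2.imread("pics/m5.png")[-480:],cv2.imread("pics/m5t.png")[:480]]);cv2.imwrite("pics/m5c.png",cv2.resize(im,None,fx=.77,fy=.77))
```

```text
t 46.25 pos [ 0.5115 -0.2671  0.1192] yaw -27.7 tilt 0.06 j6 1.573 w 36.4 F [-0.2 -1.  -1.5]
units [ 0.004 -0.01   0.173] roll -0.0
```

View pics/m5c.png

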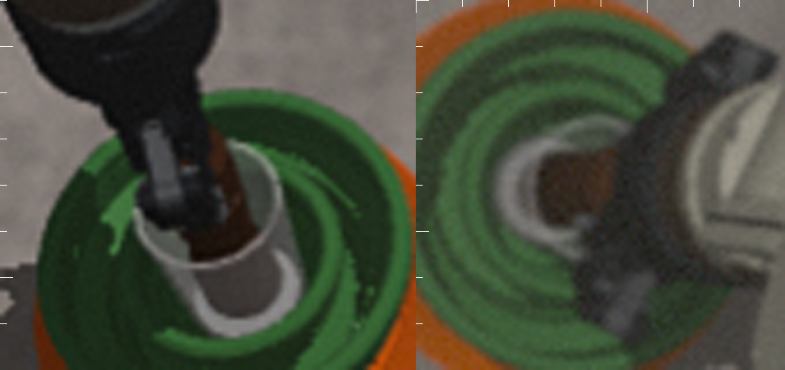

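Centred inside, about 8 mm above the tumbler's floor. Slow final lowering.

Request:
move_arm(motion=[[20,[0,0,0.03],0],[20,[0,0,0.06],0],[20,[0,0,0.09],0],[20,[0,0,0.11],0],[20,[0,0,0.13],0],[20,[0,0,0.145],0],[20,[0,0,0.155],0],[20,[0,0,0.165],0],[20,[0,0,0.17],0],[20,[0,0,0.17],0]])

```text
clock: 47.25
eef_pos: [0.5112, -0.2669, 0.1106]
tool_rot: [0.856, 0.517, 0.0, 0.0]
ft_force: [-1.0, 1.5, 2.8]
grip_width: 0.0361
```

Run:
```python
from vis import *; from plan import *
for i in range(3): camera("top");plan(.5112,-.2667,.1105,-27.7)
```

```text
t 47.3 pos [ 0.5112 -0.267   0.1106] yaw -27.7 tilt 0.02 j6 1.573 w 36.2 F [-1.3  1.   2.6]
units [ 0.005 -0.002  0.002] roll -0.0
t 47.35 pos [ 0.5112 -0.267   0.1106] yaw -27.7 tilt 0.02 j6 1.573 w 36.3 F [-0.5  0.3  2.6]
units [ 0.005 -0.002  0.002] roll -0.0
t 47.4 pos [ 0.5112 -0.267   0.1106] yaw -27.7 tilt 0.02 j6 1.573 w 36.3 F [-2.5  1.5  3.6]
units [ 0.005 -0.002  0.001] roll -0.0
```

On the floor (3 N up, at the computed height). Opening, then rising straight.

Request:
move_arm(motion=[[39,[0,0,0],0],[42,[0,0,0],0],[48,[0,0,0],0],[56,[0,0,0],0],[65,[0,0,0],0],[65,[0,0,0],0],[65,[0,0,-0.1],0],[65,[0,0,-0.4],0],[65,[0,0,-0.8],0],[65,[0,0,-1.2],0]])

```text
clock: 48.4
eef_pos: [0.511, -0.2669, 0.171]
tool_rot: [0.856, 0.517, -0.0, -0.0]
ft_force: [0.4, -0.5, 0.3]
grip_width: 0.0652
```

Run:
```python
from plan import *
plan(.40,-.05,.24,-10)
```

```text
t 48.4 pos [ 0.511  -0.2669  0.171 ] yaw -27.7 tilt 0.02 j6 1.573 w 65.2 F [ 0.4 -0.5  0.3]
units [ 2.807 -3.983 -1.379] roll -2.95
```

Request:
move_arm(motion=[[65,[0,0,-0.3],0],[65,[0,0,-0.8],0],[65,[0.2,-0.25,-1.1],-0.2],[65,[0.6,-0.8,-1.2],-0.6],[65,[1.0,-1.4,-1.2],-1.1],[65,[1.45,-2.05,-1.2],-1.6],[65,[1.9,-2.7,-1.2],-2.1],[65,[2.35,-3.3,-1.2],-2.5],[65,[2.65,-3.75,-1.2],-2.8],[65,[2.8,-3.98,-1.2],-2.95]])

```text
clock: 49.4
eef_pos: [0.3983, -0.0484, 0.2305]
tool_rot: [0.765, 0.644, 0.0, -0.0]
ft_force: [-0.3, -1.3, -0.4]
grip_width: 0.0653
```

Run:
```python
from vis import *; from plan import *
s=cam("scene");t=cam("top"); plan(.4,-.05,.24)
b=(.5103,-.2674)
print("nut expected at z",.178)
dr=lambda c:[(proj(c,circ(b[0],b[1],.126,.034)),(255,0,255)),(proj(c,circ(b[0],b[1],.030+.134,.019)),(0,255,255)),(proj(c,circ(b[0],b[1],.076,.054)),(0,0,255)),(proj(c,circ(.5105,-.2676,.080,.09)),(255,255,0))]
crop(s,125,165,105,140,5,"n1.png",dr(s)); crop(t,345,175,105,105,5,"n1t.png",dr(t))
im=np.hstack([cv2.imread("pics/n1.png")[-625:],np.pad(cv2.imread("pics/n1t.png"),((0,100),(0,0),(0,0)))]); cv2.imwrite("pics/n1c.png",cv2.resize(im,None,fx=.76,fy=.76))
cv2.imwrite("pics/n2.png",cv2.cvtColor(s["color"],cv2.COLOR_RGB2BGR))
crop(s,125,145,105,160,5,"n3.png"); crop(t,385,195,60,60,8,"n3t.png")
```

```text
t 49.5 pos [ 0.3993 -0.0492  0.2306] yaw -9.8 tilt 0.04 j6 1.62 w 64.9 F [1.5 0.6 0.5]
units [-0.014  0.018 -0.188] roll 0
nut expected at z 0.178
```

View pics/n1c.png

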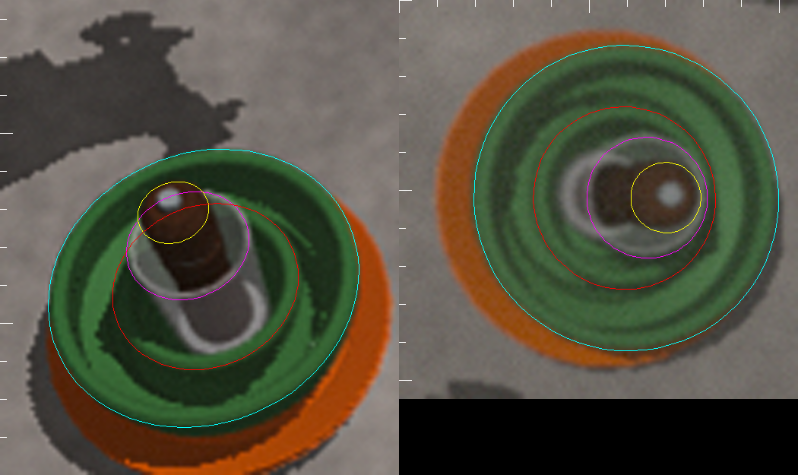

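View pics/n3.png

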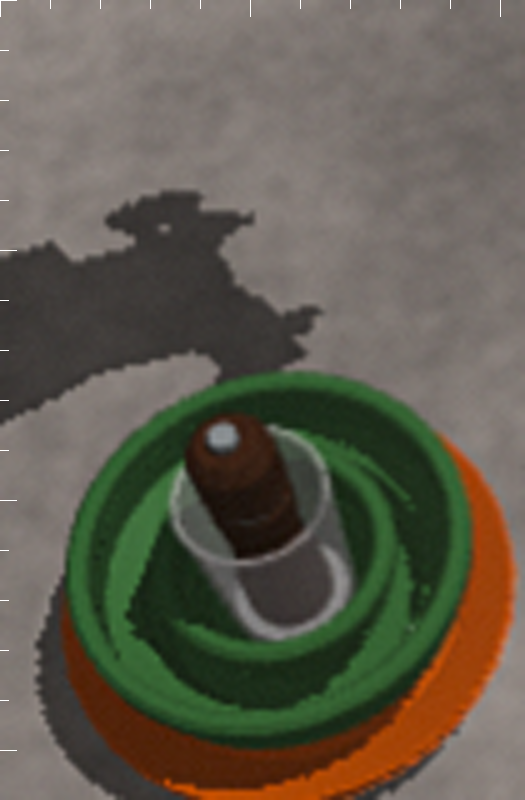

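View pics/n3t.png

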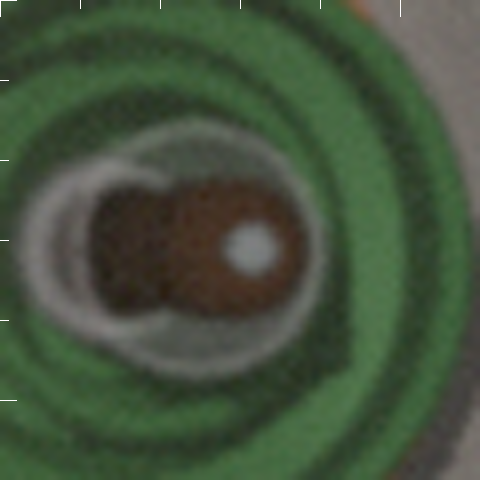

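View pics/n2.png

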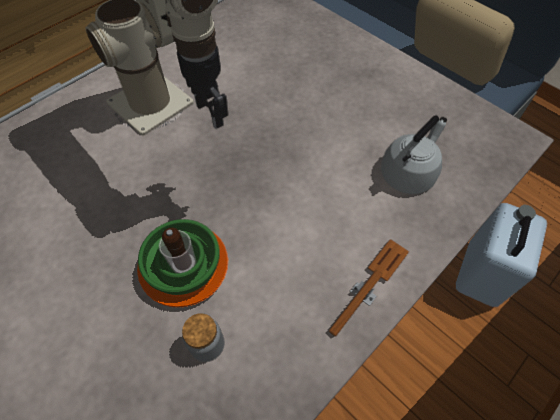

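Everything is nested and upright. One numeric check of the nut, then I hand in.

```bash
python3 - <<'E'
from h import *
s=cam("scene");t=cam("top")
print(tri(s,(169.1,231.9),t,(416.1,225.6)))
E
python3 - <<'E'
from workcell import *
o=get_obs(); print(o["clock"],abs(o["joint_vel"]).max()); print(job_done())
E
```

```text
(array([ 0.51184594, -0.2663259 ,  0.17932664]), np.float64(0.0009256546715399647))
49.6 0.021416071255948424
the job is handed in; nothing more can be done
None
```

I packed the nest in order (large bowl, small bowl, tumbler, pepper mill) and handed the job in at about 50 s of the 125 s. No verdict was reported.

**Last checks:**
- **Alignment:** The projected outlines of both bowls and the tumbler matched the pictures in both views, so they are concentric to about 2 mm.
- **Mill:** Its nut measured (0.512, -0.266, 0.179), within about 2 mm of the tumbler's centre. The expected height was 0.178, so the mill is upright and down on the tumbler's floor.
- **Set-down:** Each piece made contact at the computed height with 3–9 N before release.
- **Bystanders:** I fitted the plate again after placing the large bowl, and it was within about 1 mm of its starting position. The kettle and tea jar look unmoved by eye; I did not measure them again. The arm stands clear of everything.

**Failed or disagreed:**
- **First grasp missed:** My first try at the large bowl closed above the rim on nothing. The pictures and shadow showed the fingertips about 23 mm higher than the reported TCP height. I corrected for that from then on.
- **Bowl tilt unclear:** The five-parameter fit of the large bowl gave a tilt of about 0.06 rad. I took this as fit noise, because the untilted outline also matched.

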